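Empty the block press's catch tray into the tote

ROBOT

A 7-joint arm with a two-finger parallel gripper is mounted at the origin on the work surface. World frame = base frame: x ahead of the robot, y to its left, z up, the work surface at z = 0. Lengths are in mm, angles in rad, forces in N, time in s.
With the tool pointing down it reaches from about 425 to 1025 mm from the base axis. Payload 9.4 kg.
Tool frame: the origin (TCP) lies between the finger pads; the fingertips stand 8 mm ahead of it and the grasp point (between the pads) lies 11 mm behind it (tip_reach is the z of the fingertips in the tool frame, in mm); z points along the fingers, y is the line along which they close (so a half turn about z gives the same grasp; the last joint's range is limited). The gripper opens to 93 mm and grips with 3 to 60 N. Pads are 15 mm wide; open, the fingers measure 128 mm over their backs; the gripper's body (75 mm by 188 mm) begins 65 mm behind the grasp point.
Start: joints at [1.109, 0.599, -0.003, 1.599, 0.002, 0.943, -0.08], TCP at [272.136, -671.987, 226.618] pointing down, gripper open.
Joint ranges: [-2.57, 2.57], [-0.35, 1.97], [-1.29, 1.29], [0.11, 2.56], [-1.05, 4.19], [0.11, 1.86], [-2.63, 2.63]. Speed limits (rad/s): [2.22, 2.22, 3.01, 3.01, 3.14, 3.14, 3.14].

INTERFACE

Orientations are given as a unit quaternion [w, x, y, z].
In Python, from bench import * gives the robot as it stands.
- The arm moves only by the tool drive_tool, never from a script. Its arguments are lists of equal length, an entry for each row: "linear": the shift along the tool's x, y, z each as a share of 300 mm, from -1 to 1, a list of three; "twist": the turn, a rotation vector about the tool's x, y, z each as a share of 90 degrees, from -1 to 1, a list of three. In form: {"linear": [[tx, ty, tz], ...], "twist": [[ax, ay, az], ...]}. A call has 1 to 10 rows; each row shifts and turns the commanded pose from where the row before left it, along the tool's axes as they then stand; what a row does not reach is not made up. A row lasts 1/10 s, in which the tool goes at most 50 mm and 8.59 degrees, less where a joint would pass 70% of its speed; a pose out of reach is approached as far as the arm can. A call with a number of a shift or a turn outside -1 to 1 is refused whole. A call with a gripper value outside its range is refused whole. "fingers" is the opening, from 0 (shut) to 1 (fully open), set as the call begins (left out, the last holds). The fingers move at their own pace and stop on an object; "grip_force" is the grip in N (left out, the last holds). Time passes only in rows, so rows that do not move let the fingers close. It gives the time, the measured TCP pose, the force, the opening and the grip force at its end, in the units of the state.
- get_obs(): the state, without advancing time (a new reading comes with each control period).
- snapshot(name): name is "side" or "top" or "wrist"; returns a dict with "frame" (420x560x3 uint8, blue, green, red), "camera_matrix" (3x3 intrinsics, pixels), "cam_to_world" (4x4, takes a point from camera to world coordinates). Camera axes: x right, y up, looking along -z (the intrinsics and any distortion apply to the point x, -y, -z); pixel columns grow to the right and rows downward; lengths in mm; the calibration is good to about 2 mm. A picture is of the moment at which its call begins. There is no depth.
- close_job(): hands the job in; it is judged then, once.
Trained networks look in the newest picture that a camera, given by its name, has taken for a name from the list of things; names that differ only in an ending like _2 or _b are one class to them, and where a whole thing is asked for, a point or a joint stands for the part that bears it (a point fixed in the world has none). Each returns a list of dicts, best first, with "score" (0 to 1); they miss things now and then, are a little off and sometimes report something else, mostly with a low value. They report only what shows in the picture. A call takes as long as a camera call.
- search_frame(camera, target): "location" ([column, row] as shares, 0 to 1, of the picture: columns of its width, rows of its height, amid what is visible of it).
- tip_of(camera, target): "location" ([column, row] as shares, 0 to 1, of the picture: columns of its width, rows of its height: a listed point, or the origin of a listed thing).
The state is a dict: "time": time; "qpos": joint angles; "joint_velocities": joint speeds; "tau": joint torques, N m; "tool_pos": TCP position; "tcp_rot": TCP orientation; "force": force on the tool from outside, world axes, zero at the start; "wrist_torque": the same for the moment, N m; "gripper_width": finger opening in mm; "finger_force": force on a finger pad.
Only numpy, scipy, OpenCV 4.12 (cv2) and the standard library are available. Lean on these libraries where they do the work, as an engineer would, in place of code of your own. Each camera call takes 0.05 s, during which the arm holds its last target. There are 200 camera calls.

TASK

The block press has finished a batch: slide the black-knobbed keeper on its catch tray fully aside, swing the steel guard frame all the way up, and lay the T-shaped and the H-shaped concrete castings flat on the floor of the grey tote, side by side and the same way up as they lie now, setting them down rather than dropping them in. Leave the plain bar and the short broken stub where they lie in the tray, leave the guard up, and do not disturb the tubes, tub and bowl standing around.

Things in the scene. Friction and masses are not known exactly. Their poses are not given: they have to be found in the camera images.
- tray: Fixed catch tray of the press: rubber-lined floor 370 mm wide, 225 long, sloping 28 degrees down towards the robot; castings do not slide by themselves. Origin: centre of the floor's top face, 95 mm above the table. x points up the slope to the press, y across, z square off the floor (leaning 28 degrees towards the robot). Side walls 12 mm high; lower lip at x = -107 mm, 20 mm high.
- places (a point): Same point and axes as the tray. T, H, bar and stub lie in any order in four places side by side, about 86 mm apart, at tray y near -129, -43, 43, 129 mm, x near 0, each within 13 degrees of the tray axes. The grey press body behind the tray is 0.18 m high (a motor box at its +y end 0.29 m), its vertical front 0.12 m (level) beyond this point.
- keeper (a joint): Keeper: a small steel carriage with an upright black knob on a rail at the tray's lower end. Value in m along tray +y: 0 shut (its tongue covers the guard's tab, so the guard cannot be raised), 0.060 fully aside; the guard is free beyond about 0.032. Friction 2 N; it stays where it is left.
- keeper_knob (a point): Middle of the keeper's knob: a plastic cylinder 20 mm in diameter, its axis along tray z, rising 42 mm from the carriage (the bare part from 10 mm below this point to 18 mm above it). Shut, it stands at tray (-135, -120, 92) mm. It moves with the keeper.
- guard (a joint): Guard frame of 10 mm steel rods: side arms at tray y = -186 and 186 mm, two cross rods 13 mm above the castings' tops, so nothing can be lifted out while it is down. Hinge in rad: 0 down, growing as the handle goes up and back to the press, stop at 1.9. Stiff (0.6 N m): stays where it is left; moving it by the handle takes 4 to 7 N.
- guard_grip (a point): Middle of the guard's handle: a rod 10 mm thick and 100 mm long along tray y, on a bow that stands 38 mm above the lower cross rod. With the guard down it lies at tray (-50, 0, 100) mm. It moves with the guard.
- guard_axis (a point): Middle of the guard's hinge axis, which runs along tray y; at tray (100, 0, 30) mm. The handle's middle is 166 mm from it.
- bar: A plain grey concrete bar, 130 x 40 x 44 mm (x, y, z), still curing, to be left in the tray. Origin: centre of its underside; x along its length, z up.
- tee: Grey concrete casting, a T 120 mm long and 44 mm high: stem 38 mm wide from x = -60 to +26 mm, head 58 mm wide from x = +26 to +60 mm. Origin: centre of the underside of the whole; x along the stem towards the head, z up. About 0.42 kg; its balance point is near x = 5 mm.
- aitch: Grey concrete casting, an H-shaped paver 126 mm long and 44 mm high: waist 36 mm wide from x = -29 to +29 mm, both ends 58 mm wide and 34 mm long. Origin: centre of its underside; x along its length, z up. About 0.46 kg.
- stub: The broken stub, to be left in the tray: the end of a bar, about 65 x 40 x 44 mm with one ragged end. Origin: centre of its underside.
- tote: Shallow grey plastic tote, fixed on the table: outside 210 (x) x 310 (y) x 60 (z) mm, walls and floor 5 mm thick, inside 200 x 300 mm, a rim bead 6 mm wide around the outside at the top. Origin: centre of its underside, on the table.
- tub: Clear plastic bowl-shaped tub, 110 mm across, 60 mm high, a bystander. Origin: centre of its underside.
- tube_a: White plastic mould tube, 72 mm in diameter, 100 mm high, open on top, a bystander. Origin: centre of its underside.
- tube_c: White plastic mould tube, 80 mm in diameter, 110 mm high, a bystander. Origin: centre of its underside.
- bowl: Concrete bowl, 130 mm across, 55 mm high, a bystander. Origin: centre of its underside.

How it is judged (in metres and radians):
On the way, in this order (a step that is already met when the one before it is completed fails the run):
1. the keeper is slid fully aside (at least 50 of its 60 mm) while the guard is still down (value of joint keeper above 0.05 m and value of joint guard below 0.15 rad), for 0.1 s.
2. the guard is swung up (beyond 1.55 rad) while both castings are still in the tray (value of joint guard above 1.55 rad and distance of each of tee, aitch from where it was at the start of the episode below 0.05 m), for 0.1 s.
At the end, for the whole second after the job is handed in: T and H each lie inside the tote, flat on its floor (underside within 9 mm of the floor, tilted less than 0.12 rad, top up) and at rest; the bar and the stub are within 50 mm of where they started in the tray; the guard is still up (beyond 1.5 rad) (x of tee in the frame of tote between -0.09 and 0.09 m and y of tee in the frame of tote between -0.14 and 0.14 m and z of tee in the frame of tote between -0.005 and 0.014 m and angle between each of tee, aitch's own z axis and vertical below 0.12 rad and linear speed of each of tee, aitch below 0.02 m/s and x of aitch in the frame of tote between -0.09 and 0.09 m and y of aitch in the frame of tote between -0.14 and 0.14 m and z of aitch in the frame of tote between -0.005 and 0.014 m and distance of each of stub, bar from where it was at the start of the episode below 0.05 m and value of joint guard above 1.5 rad); the robot touches nothing.
It fails at once if a bystander is moved by more than 30 mm (distance of any of tub, tube_a, tube_c, bowl from where it was at the start of the episode above 0.03 m).
It fails at once if a casting falls free over the tote with its underside more than 40 mm above the tote's floor ((contact force between tee and anything else below 0.02 N and z of tee in the frame of tote above 0.045 m and x of tee in the frame of tote between -0.13 and 0.13 m and y of tee in the frame of tote between -0.18 and 0.18 m) or (contact force between aitch and anything else below 0.02 N and z of aitch in the frame of tote above 0.045 m and x of aitch in the frame of tote between -0.13 and 0.13 m and y of aitch in the frame of tote between -0.18 and 0.18 m)).
It fails at once if the bar or the stub in the tray is moved by more than 50 mm (distance of any of stub, bar from where it was at the start of the episode above 0.05 m).
It also fails if it takes over 72 s, if anything falls off the work surface, if the arm or the gripper's body presses on something with over 40 N, if the wrist force passes 120 N, or if a joint passes its speed limit or range.

## Working session

There is one attempt and no reset: what is moved stays moved. The work goes in short steps, Python scripts to look and compute and a tool call to move; the robot and the scene stay as the last step left them, time stands still between calls to the robot, and variables do not carry over. Pictures are saved under pics/ and viewed, at most 13 in all, crops included, and the job is handed in when it is done.

Besides the shell and the picture viewer there is one more tool, called as name(argument=value, ...) on one line, values as JSON. drive_tool: Moves the arm, as the interface text tells. Shift numbers are shares of 300 mm and turn numbers shares of 90 degrees, none past 1 either way. Its arguments: {"type":"object","properties":{"linear":{"type":"array"},"twist":{"type":"array"},"fingers":{"type":"number"},"grip_force":{"type":"number"}},"required":["linear","twist"]}

```bash
ls; mkdir -p pics; cat > h.py <<'E'
from bench import *
import numpy as np, cv2
from scipy.spatial.transform import Rotation as R
def ray(s,uv):
    K=np.array(s["camera_matrix"],float);T=np.array(s["cam_to_world"],float)
    x=np.linalg.solve(K,[uv[0],uv[1],1.]);d=T[:3,:3]@np.array([x[0],-x[1],-x[2]])
    return T[:3,3],d/np.linalg.norm(d)
def proj(s,p):
    K=np.array(s["camera_matrix"],float);T=np.array(s["cam_to_world"],float)
    c=np.linalg.inv(T)@np.append(p,1);c=K@np.array([c[0],-c[1],-c[2]]);return c[:2]/c[2]
def atz(s,uv,z):
    o,d=ray(s,uv);return o+d*(z-o[2])/d[2]
def tri(rays):
    A=np.zeros((3,3));b=np.zeros(3)
    for o,d in rays:
        P=np.eye(3)-np.outer(d,d);A+=P;b+=P@o
    p=np.linalg.solve(A,b);return p,[np.linalg.norm((np.eye(3)-np.outer(d,d))@(p-o)) for o,d in rays]
E
python3 - <<'E'
from h import *
o=get_obs();print({k:np.round(v,3) for k,v in o.items()})
S={c:snapshot(c) for c in("side","top")}
for c in S:
    cv2.imwrite(f"pics/{c}0.png",S[c]["frame"]);print(c,np.round(S[c]["cam_to_world"],2).tolist(),np.round(S[c]["camera_matrix"],1).tolist())
for n in "tray keeper_knob guard_grip guard_axis bar tee aitch stub tote tub tube_a tube_c bowl".split():
    r=[]
    for c in S:
        L=tip_of(c,n)[:2]
        print(n,c,[(round(l["score"],2),np.round(np.array(l["location"])*[560,420],1).tolist()) for l in L])
        if L:r.append(ray(S[c],np.array(L[0]["location"])*[560,420]))
    if len(r)==2:
        p,e=tri(r);print("   ",np.round(p,1),np.round(e,1))
E
```

```text
pics
{'time': np.float64(0.0), 'qpos': array([ 1.109,  0.6  , -0.003,  1.6  ,  0.002,  0.943, -0.08 ]), 'joint_velocities': array([ 0.001, -0.   , -0.001,  0.   ,  0.   , -0.001, -0.   ]), 'tau': array([ 0.0000e+00, -7.6505e+01,  1.4980e+00, -2.5234e+01, -5.2000e-02,
        1.7000e-02,  0.0000e+00]), 'tool_pos': array([ 271.942, -671.567,  225.782]), 'tcp_rot': array([-0.001,  0.982,  0.191, -0.   ]), 'force': array([ 0.882, -0.506, -1.157]), 'wrist_torque': array([-0.002,  0.022,  0.023]), 'finger_force': np.float64(0.0), 'gripper_width': np.float64(92.493)}
side [[-0.97, 0.18, -0.16, 344.21], [-0.24, -0.76, 0.61, 835.24], [-0.01, 0.63, 0.78, 1163.39], [0.0, 0.0, 0.0, 1.0]] [[416.4, 0.0, 281.0], [0.0, 416.4, 203.8], [0.0, 0.0, 1.0]]
top [[0.02, 0.98, -0.22, 294.76], [-1.0, 0.01, -0.01, 18.35], [-0.0, 0.22, 0.98, 1421.04], [0.0, 0.0, 0.0, 1.0]] [[396.8, 0.0, 275.0], [0.0, 396.8, 207.9], [0.0, 0.0, 1.0]]
tray side [(0.95, [245.2, 262.0])]
tray top [(0.91, [213.3, 199.9])]
    [613.4 237.5  97. ] [0.6 0.6]
keeper_knob side [(0.64, [282.8, 213.7])]
keeper_knob top [(0.79, [261.2, 222.6
[... 795 characters left out ...]

tote side [(0.79, [312.0, 167.0]), (0.41, [229.9, 199.6])]
tote top [(0.81, [353.5, 237.4]), (0.26, [215.4, 201.5])]
    [ 502.4 -252.8   32.3] [1.1 1.1]
tub side [(0.89, [228.8, 200.6])]
tub top [(0.64, [294.9, 165.6])]
    [770.  -46.3   6.2] [2.5 2.5]
tube_a side [(0.94, [328.2, 122.8]), (0.58, [332.4, 237.2])]
tube_a top [(0.69, [436.8, 241.0]), (0.67, [275.5, 272.1])]
    [ 494.2 -558.8   -1.7] [3.6 3.6]
tube_c side [(0.94, [328.2, 122.8]), (0.58, [332.4, 237.2])]
tube_c top [(0.69, [436.8, 241.0]), (0.67, [275.5, 272.1])]
    [ 494.2 -558.8   -1.7] [3.6 3.6]
bowl side [(0.43, [229.8, 200.4])]
bowl top [(0.91, [108.4, 258.5]), (0.49, [353.2, 238.2])]
    [455.6 393.9 595.7] [92.5 92.5]
```

```bash
python3 - <<'E'
import cv2
for c,(a,b,x,y) in {"side":(90,390,150,400),"top":(130,330,70,370)}.items():
    cv2.imwrite(f"pics/{c}0c.png",cv2.resize(cv2.imread(f"pics/{c}0.png")[a:b,x:y],None,fx=2 if c=="side" else 2.6,fy=2 if c=="side" else 2.6,interpolation=2))
E
```

```text
(no output)
```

View pics/side0c.png

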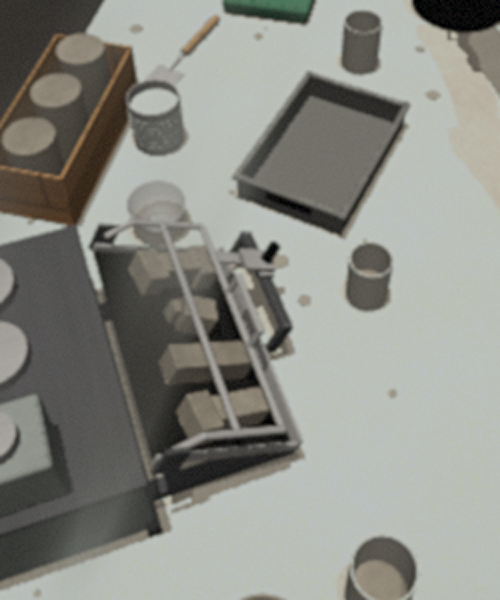

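View pics/top0c.png

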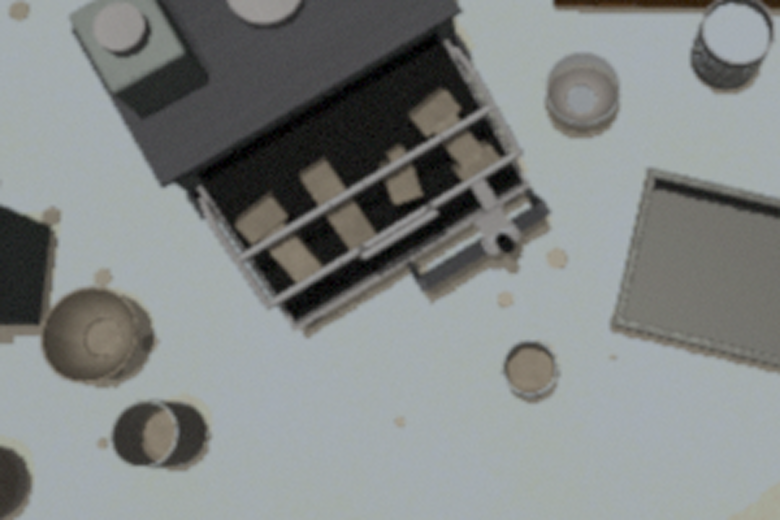

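The side view shows the tray yawed about 29°, with H, stub, bar and T in order from −y to +y. The black knob is near (286,214) and the tote is clear. In the top view the knob is near (264,223), the handle near (224,219), and a small tube stands between tray and tote. Next I fit the tray and tote frames.

```bash
cat >> h.py <<'E'
import json,os
def trayR(yaw,t=np.radians(28)): return (R.from_euler('z',yaw)*R.from_euler('y',-t)).as_matrix()
def F(): 
    j=json.load(open("fit.json"));return np.array([j["tray"][0],j["tray"][1],95.]),trayR(j["tray"][2]),j
def tw(p):
    o,M,_=F();return o+M@np.array(p,float)
def plan(way,o=None,vmax=40,wmax=7.0):
    """way: list of (tcp world pos, 3x3 R); prints rows"""
    o=o or get_obs();q=o["tcp_rot"];p=np.array(o["tool_pos"],float);Rc=R.from_quat([q[1],q[2],q[3],q[0]])
    L=[];W=[]
    for P,M in way:
        Rt=R.from_matrix(M);rv=(Rc.inv()*Rt).as_rotvec();P=np.array(P,float)
        n=max(1,int(np.ceil(max(np.linalg.norm(P-p)/vmax,np.degrees(np.linalg.norm(rv))/wmax))))
        for i in range(n):
            Ri=Rc*R.from_rotvec(rv*i/n);l=np.round(Ri.inv().apply((P-p)/n)/300,3);L.append(l.tolist());W.append(np.round(rv/n/(np.pi/2),4).tolist())
        p=P;Rc=Rt
    for i in range(0,len(L),10):print(json.dumps({"linear":L[i:i+10],"twist":W[i:i+10]}))
def pose(o=None):
    o=o or get_obs();q=o["tcp_rot"];return np.array(o["tool_pos"]),R.from_quat([q[1],q[2],q[3],q[0]]).as_matrix()
def TR(tilt=28.,turn=0.):
    """tool x=tray y, y=tray x, z=-tray z; tilt deg from vertical; turn about tool z deg"""
    _,_,j=F();M=trayR(j["tray"][2],np.radians(tilt));B=np.column_stack([M[:,1],M[:,0],-M[:,2]])
    return B@R.from_euler('z',turn,degrees=True).as_matrix()
E
python3 - <<'E'
from h import *
from scipy.optimize import least_squares
S={c:snapshot(c) for c in("side","top")}
ob=[("side",(245.2,262),(0,0,0)),("top",(213.3,199.9),(0,0,0)),("side",(282.8,213.7),(-135,-120,92)),("top",(261.2,222.6),(-135,-120,92)),
("side",(286,214),(-135,-120,110)),("top",(264.2,223.5),(-135,-120,110)),("side",(270.1,240.3),(-50,0,100)),("top",(222.1,220.3),(-50,0,100)),
("top",(70+362/2.6,130+252/2.6),(-50,50,100)),("top",(70+438/2.6,130+210/2.6),(-50,-50,100))]
f=lambda v:np.concatenate([proj(S[c],np.array([v[0],v[1],95])+trayR(v[2])@np.array(p))-u for c,u,p in ob])
r=least_squares(f,[613,237,.5],loss="soft_l1");print(r.x,np.degrees(r.x[2]),np.round(f(r.x).reshape(-1,2),1).tolist())
# tote
cor=[("side",(150+312/2,90+73/2)),("side",(150+408/2,90+103/2)),("side",(150+345/2,90+232/2)),("side",(150+237/2,90+180/2)),("top",(70+652/2.6,130+171/2.6)),("top",(70+612/2.6,130+328/2.6))]
P=[atz(S[c],u,60)[:2] for c,u in cor];print(np.round(P,0).tolist())
def g(v):
    c,s=np.cos(v[2]),np.sin(v[2]);o=[]
    for p in P:
        d=p-v[:2];l=np.array([c*d[0]+s*d[1],-s*d[0]+c*d[1]]);o+=list(np.abs(l)-[111,161])
    return o
t=least_squares(g,[502,-253,-.2]);print(t.x,np.degrees(t.x[2]),np.round(g(t.x),0))
json.dump({"tray":list(r.x),"tote":list(t.x)},open("fit.json","w"))
for n in ("tub","tube_a","tube_c","bowl"):
  for c in S:
    for l in tip_of(c,n)[:2]:print(n,c,np.round(atz(S[c],np.array(l["location"])*[560,420],0)[:2]))
M=TR();k=tw((-135,-120,89))
print(k,tw((-135,-120,160)))
plan([(np.array([300,-500,330]),pose()[1]),(tw((-135,-120,190)),M)])
E
```

```text
[6.15084384e+02 2.39958816e+02 5.39258914e-01] 30.897259856671145 [[-0.9, 0.9], [-0.6, -0.1], [1.5, 1.6], [5.1, -0.8], [0.8, -2.4], [3.2, -0.4], [3.0, 2.6], [0.7, -1.6], [-0.0, -0.6], [-2.1, 0.3]]
[[566.0, -442.0], [367.0, -397.0], [430.0, -54.0], [639.0, -128.0], [644.0, -136.0], [430.0, -81.0]]
[ 5.00191734e+02 -2.58569141e+02 -2.33036511e-01] -13.352008578038296 [ -5.   3. -14.   4.   5.  22.  -6.  -2.   0.  -8.  -2.  -5.]
tub side [763. -59.]
tub side [563. -28.]
tub top [768. -44.]
tub top [721. 313.]
tube_a side [ 499. -568.]
tube_a side [377.  32.]
tube_a top [381.  23.]
tube_a top [ 499. -560.]
tube_c side [ 499. -568.]
tube_c side [377.  32.]
tube_c top [381.  23.]
tube_c top [ 499. -560.]
bowl top [638. 251.]
bowl top [417. 607.]
[538.56840021  54.32435678 110.20367479] [509.96614947  37.20812064 172.89295388]
{"linear": [[0.05, -0.083, -0.057], [0.05, -0.083, -0.057], [0.05, -0.083, -0.057], [0.05, -0.083, -0.057], [0.05, -0.083, -0.057], [0.05, -0.083, -0.057], [0.085, -0.093, 0.029], [0.094, -0.083, 0.029], [0.102, -0.073, 0.03], [0.109, -0.062, 0.032]], "twist": [[-0.0, -0.0, 0.0], [-0.0, -0.0, 0.0], [-0.0, -0.0, 0.0], [-0.0, -0.0, 0.0], [-0.0, -0.0, 0.0], [-0.0, -0.0, 0.0], [-0.0153, 0.0179, -0.0716], [-0.0153, 0.0179, -0.0716], [-0.0153, 0.0179, -0.0716], [-0.0153, 0.0179, -0.0716]]}
{"linear": [[0.114, -0.05, 0.033], [0.118, -0.038, 0.036], [0.121, -0.025, 0.038], [0.122, -0.013, 0.041], [0.121, 0.0, 0.044], [0.119, 0.012, 0.048], [0.116, 0.024, 0.052], [0.111, 0.036, 0.056], [0.104, 0.047, 0.06], [0.097, 0.057, 0.064]], "twist": [[-0.0153, 0.0179, -0.0716], [-0.0153, 0.0179, -0.0716], [-0.0153, 0.0179, -0.0716], [-0.0153, 0.0179, -0.0716], [-0.0153, 0.0179, -0.0716], [-0.0153, 0.0179, -0.0716], [-0.0153, 0.0179, -0.0716], [-0.0153, 0.0179, -0.0716], [-0.0153, 0.0179, -0.0716], [-0.0153, 0.0179, -0.0716]]}
{"linear": [[0.088, 0.065, 0.068]], "twist": [[-0.0153, 0.0179, -0.0716]]}
```

drive_tool(linear=[[0.05,-0.083,-0.057],[0.05,-0.083,-0.057],[0.05,-0.083,-0.057],[0.05,-0.083,-0.057],[0.05,-0.083,-0.057],[0.05,-0.083,-0.057],[0.085,-0.093,0.029],[0.094,-0.083,0.029],[0.102,-0.073,0.03],[0.109,-0.062,0.032]], twist=[[0,0,0],[0,0,0],[0,0,0],[0,0,0],[0,0,0],[0,0,0],[-0.0153,0.0179,-0.0716],[-0.0153,0.0179,-0.0716],[-0.0153,0.0179,-0.0716],[-0.0153,0.0179,-0.0716]], fingers=0.55, grip_force=25)

```text
time: 2.9
tool_pos: [352.6, -356.7, 294.6]
tcp_rot: [0.037, 0.911, 0.407, 0.064]
force: [0.1, -0.7, -0.0]
gripper_width: 51.3
finger_force: 0.0
```

drive_tool(linear=[[0.114,-0.05,0.033],[0.118,-0.038,0.036],[0.121,-0.025,0.038],[0.122,-0.013,0.041],[0.121,0.0,0.044],[0.119,0.012,0.048],[0.116,0.024,0.052],[0.111,0.036,0.056],[0.104,0.047,0.06],[0.097,0.057,0.064]], twist=[[-0.0153,0.0179,-0.0716],[-0.0153,0.0179,-0.0716],[-0.0153,0.0179,-0.0716],[-0.0153,0.0179,-0.0716],[-0.0153,0.0179,-0.0716],[-0.0153,0.0179,-0.0716],[-0.0153,0.0179,-0.0716],[-0.0153,0.0179,-0.0716],[-0.0153,0.0179,-0.0716],[-0.0153,0.0179,-0.0716]])

```text
time: 3.9
tool_pos: [476.0, -22.1, 214.5]
tcp_rot: [0.104, 0.553, 0.804, 0.193]
force: [0.2, -0.7, 0.5]
gripper_width: 50.9
finger_force: 0.0
```

drive_tool(linear=[[0.088,0.065,0.068],[0,0,0],[0,0,0]], twist=[[-0.0153,0.0179,-0.0716],[0,0,0],[0,0,0]])

```text
time: 4.2
tool_pos: [480.9, -14.3, 213.7]
tcp_rot: [0.105, 0.542, 0.81, 0.196]
force: [0.6, 0.3, -0.2]
gripper_width: 50.9
finger_force: 0.0
```

```bash
python3 - <<'E'
from h import *
s=snapshot("wrist");cv2.imwrite("pics/w1.png",s["frame"])
p,M=pose();print(p,tw((-135,-120,190)))
print(np.round(np.linalg.inv(np.vstack([np.column_stack([M,p]),[0,0,0,1]]))@np.array(s["cam_to_world"]),2).tolist(),s["camera_matrix"])
for n,t in (("keeper_knob",(-135,-120,92)),("guard_grip",(-50,0,100)),("aitch",(0,-129,0)),("tray",(0,0,0))):
    print(n,proj(s,tw(t)),[(l["score"],np.array(l["location"])*[560,420]) for l in tip_of("wrist",n)[:2]])
E
```

```text
[480.79586253 -14.67853314 213.68120534] [497.88069141  29.97590819 199.38138167]
[[-0.0, 0.95, 0.3, 83.91], [1.0, 0.0, 0.0, 0.85], [0.0, 0.3, -0.95, -156.8], [0.0, 0.0, 0.0, 1.0]] [[300.9728768    0.         286.58594114]
 [  0.         300.9728768  207.48861573]
 [  0.           0.           1.        ]]
keeper_knob [314.36933052 166.13763482] [(0.93, array([311.808, 157.5  ]))]
guard_grip [406.91156256   0.49800674] [(0.72, array([404.32 ,   4.788]))]
aitch [423.03462669 143.58483315] [(0.74, array([424.312, 141.918])), (0.34, array([403.592,   2.898]))]
tray [422.93857995  22.56547399] [(0.67, array([419.496,  23.016]))]
```

View pics/w1.png

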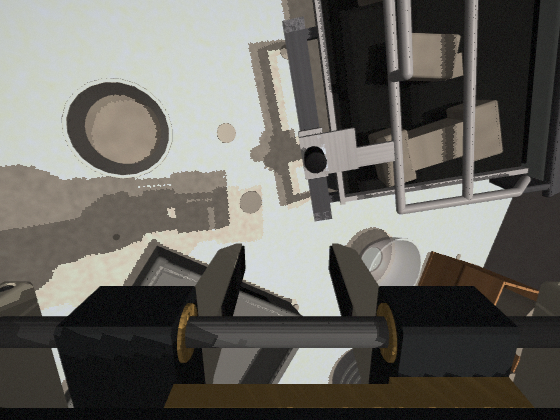

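The wrist view shows the knob top at (315,160), the guard's lower rod and handle at right, and part of the H lying beneath. The moves fell a little short, so I refit with this view and go on more slowly.

```bash
python3 - <<'E'
from h import *
from scipy.optimize import least_squares
S={c:snapshot(c) for c in("side","top","wrist")}
ob=[("side",(245.2,262),(0,0,0),1),("top",(213.3,199.9),(0,0,0),1),("wrist",(419.5,23),(0,0,0),1),("wrist",(311.8,157.5),(-135,-120,92),2),("wrist",(315.5,159.5),(-135,-120,110),2),("wrist",(404.3,4.8),(-50,0,100),1),
("top",(264.2,223.5),(-135,-120,110),1),("side",(270.1,240.3),(-50,0,100),.5),("top",(222.1,220.3),(-50,0,100),1),
("top",(70+362/2.6,130+252/2.6),(-50,50,100),1),("top",(70+438/2.6,130+210/2.6),(-50,-50,100),1)]
f=lambda v:np.concatenate([(proj(S[c],np.array([v[0],v[1],95])+trayR(v[2])@np.array(p))-u)*w for c,u,p,w in ob])
r=least_squares(f,[613,237,.5],loss="soft_l1");print(r.x,np.degrees(r.x[2]),np.round(f(r.x).reshape(-1,2),1).tolist())
j=json.load(open("fit.json"));j["tray"]=list(r.x);json.dump(j,open("fit.json","w"))
M=TR();plan([(tw((-135,-120,150)),M),(tw((-135,-120,90)),M)],vmax=20,wmax=3)
E
```

```text
[6.18234510e+02 2.41829195e+02 4.91981864e-01] 28.188484411559696 [[-2.1, 1.2], [-1.1, -1.0], [5.9, -1.0], [0.0, 0.7], [-5.8, 2.7], [6.2, -11.4], [1.4, 1.3], [1.1, 2.1], [-1.0, -2.0], [-2.1, -1.6], [-3.5, 0.6]]
{"linear": [[0.029, 0.014, 0.045], [0.029, 0.015, 0.045], [0.028, 0.015, 0.045], [0.028, 0.015, 0.045], [0.028, 0.015, 0.046], [0.0, 0.0, 0.05], [0.0, 0.0, 0.05], [0.0, 0.0, 0.05], [0.0, 0.0, 0.05]], "twist": [[-0.0051, 0.0004, -0.0128], [-0.0051, 0.0004, -0.0128], [-0.0051, 0.0004, -0.0128], [-0.0051, 0.0004, -0.0128], [-0.0051, 0.0004, -0.0128], [0.0, 0.0, 0.0], [0.0, 0.0, 0.0], [0.0, 0.0, 0.0], [0.0, 0.0, 0.0]]}
```

drive_tool(linear=[[0.029,0.014,0.045],[0.029,0.015,0.045],[0.028,0.015,0.045],[0.028,0.015,0.045],[0.028,0.015,0.046],[0,0,0],[0,0,0]], twist=[[-0.0051,0,-0.0128],[-0.0051,0,-0.0128],[-0.0051,0,-0.0128],[-0.0051,0,-0.0128],[-0.0051,0,-0.0128],[0,0,0],[0,0,0]])

```text
time: 5.3
tool_pos: [510.2, 31.6, 198.3]
tcp_rot: [0.102, 0.505, 0.834, 0.196]
force: [0.1, 1.1, -0.0]
gripper_width: 51.3
finger_force: 0.0
```

```bash
python3 - <<'E'
from h import *
s=snapshot("wrist");cv2.imwrite("pics/w2.png",s["frame"])
p,M=pose();o,T,_=F();print("tcp in tray",T.T@(p-o),"want -135 -120 150")
for n,t in (("keeper_knob",(-135,-120,92)),("guard_grip",(-50,0,100)),("tray",(0,0,0))):
    for l in tip_of("wrist",n)[:2]:
        u=np.array(l["location"])*[560,420];oo,d=ray(s,u);a=T.T@(oo-o);b=T.T@d
        print(n,l["score"],u,proj(s,tw(t)),"tray at its z:",a+b*(t[2]-a[2])/b[2])
E
```

```text
tcp in tray [-123.48564756 -134.50456211  182.71013741] want -135 -120 150
keeper_knob 0.72 [406.504  62.118] [276.77434185 200.92517787] tray at its z: [-35.47758489 -13.46512146  92.        ]
keeper_knob 0.59 [278.88 199.92] [276.77434185 200.92517787] tray at its z: [-133.16917156 -119.11644113   92.        ]
guard_grip 0.69 [385.28   48.804] [391.26951027  39.74837416] tray at its z: [-53.76838083  -5.71337077 100.        ]
tray 0.88 [407.792  64.008] [412.65474218  63.76821135] tray at its z: [-4.86555238 -0.11220576  0.        ]
```

View pics/w2.png

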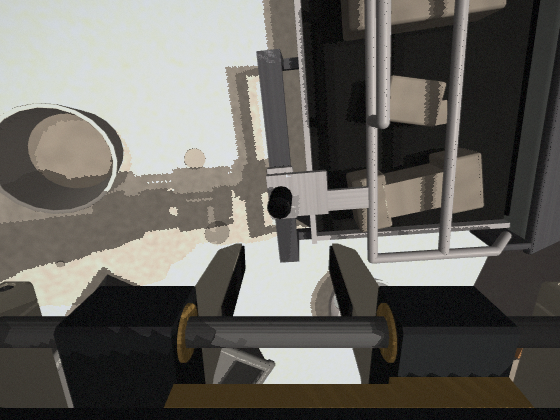

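The knob at (280,202) matches the prediction to about 2 mm. Next I go down over it.

```bash
python3 - <<'E'
from h import *
M=TR();plan([(tw((-135,-120,125)),M),(tw((-135,-120,90)),M)],vmax=12,wmax=3)
E
```

```text
{"linear": [[0.007, -0.005, 0.033], [0.008, -0.005, 0.032], [0.008, -0.006, 0.032], [0.008, -0.006, 0.032], [0.008, -0.006, 0.032], [0.008, -0.006, 0.032], [0.0, -0.0, 0.039], [0.0, -0.0, 0.039], [0.0, -0.0, 0.039]], "twist": [[-0.0046, -0.0024, -0.0017], [-0.0046, -0.0024, -0.0017], [-0.0046, -0.0024, -0.0017], [-0.0046, -0.0024, -0.0017], [-0.0046, -0.0024, -0.0017], [-0.0046, -0.0024, -0.0017], [0.0, 0.0, 0.0], [0.0, 0.0, 0.0], [0.0, 0.0, 0.0]]}
```

drive_tool(linear=[[0.007,-0.005,0.033],[0.008,-0.005,0.032],[0.008,-0.006,0.032],[0.008,-0.006,0.032],[0.008,-0.006,0.032],[0.008,-0.006,0.032],[0,0,0],[0,0,0]], twist=[[-0.0046,-0.0024,-0.0017],[-0.0046,-0.0024,-0.0017],[-0.0046,-0.0024,-0.0017],[-0.0046,-0.0024,-0.0017],[-0.0046,-0.0024,-0.0017],[-0.0046,-0.0024,-0.0017],[0,0,0],[0,0,0]])

```text
time: 6.3
tool_pos: [531.4, 43.5, 183.6]
tcp_rot: [0.096, 0.498, 0.84, 0.192]
force: [-0.6, 0.5, 0.7]
gripper_width: 51.2
finger_force: 0.0
```

```bash
cat >> h.py <<'E'
def tp():
    p,M=pose();o,T,_=F();return np.round(T.T@(p-o),1), np.round(np.degrees(R.from_matrix(TR().T@M).as_rotvec()),1)
E
python3 - <<'E'
from h import *
print(tp())
M=TR();plan([(tw((-135,-120,90)),M)],vmax=8,wmax=3)
E
```

```text
(array([-108.7, -133.8,  158.2]), array([ 3.3,  1.9, -0.1]))
{"linear": [[0.004, -0.007, 0.023], [0.004, -0.008, 0.023], [0.004, -0.008, 0.023], [0.004, -0.008, 0.023], [0.004, -0.008, 0.023], [0.004, -0.008, 0.023], [0.004, -0.008, 0.023], [0.004, -0.008, 0.023], [0.004, -0.009, 0.023], [0.005, -0.009, 0.023]], "twist": [[-0.0036, -0.0022, 0.0001], [-0.0036, -0.0022, 0.0001], [-0.0036, -0.0022, 0.0001], [-0.0036, -0.0022, 0.0001], [-0.0036, -0.0022, 0.0001], [-0.0036, -0.0022, 0.0001], [-0.0036, -0.0022, 0.0001], [-0.0036, -0.0022, 0.0001], [-0.0036, -0.0022, 0.0001], [-0.0036, -0.0022, 0.0001]]}
```

```bash
python3 - <<'E'
from h import *
o=get_obs();print(np.round(o["qpos"],3),np.round(o["joint_velocities"],3),o["tool_pos"],o["force"])
E
```

```text
[ 0.161  0.376 -0.29   2.341 -1.045  0.106  1.437] [ 0.007 -0.005 -0.003  0.005  0.    -0.001 -0.001] [531.39037107  43.48965926 183.6034796 ] [-0.56076853  0.53579774  0.70352297]
```

drive_tool(linear=[[0,0,0.05],[0,0,0],[0,0,0]], twist=[[0,0,0],[0,0,0],[0,0,0]])

```text
time: 6.6
tool_pos: [539.2, 45.6, 175.4]
tcp_rot: [0.092, 0.498, 0.841, 0.19]
force: [0.3, 0.8, -0.8]
gripper_width: 50.9
finger_force: 0.0
```

```bash
python3 - <<'E'
from h import *
o=get_obs();print(np.round(o["qpos"],3),o["tool_pos"]);print(tp())
E
```

```text
[ 0.145  0.398 -0.276  2.327 -1.045  0.106  1.438] [539.19889062  45.60163202 175.37018358]
(array([-105.6, -135.6,  147.2]), array([ 3.7,  2.2, -0.1]))
```

drive_tool(linear=[[0,0,0.05],[0,0,0.05],[0,0,0]], twist=[[0,0,0],[0,0,0],[0,0,0]])

```text
time: 6.9
tool_pos: [555.2, 50.5, 157.7]
tcp_rot: [0.084, 0.498, 0.843, 0.185]
force: [-0.3, 0.1, 0.7]
gripper_width: 51.4
finger_force: 0.0
```

```bash
python3 - <<'E'
from h import *
o=get_obs();print(np.round(o["qpos"],3),o["tool_pos"]);print(tp())
E
```

```text
[ 0.116  0.445 -0.252  2.297 -1.045  0.106  1.438] [555.1753505   50.52665511 157.67975148]
(array([ -99.4, -138.8,  123.9]), array([ 4.7,  2.7, -0.1]))
```

Joints 5 and 6 sit at their limits, because the 28° forward tilt this close in is out of range. I'll use a vertical tool instead, closing along tray y for the knob, which only leans within the pad plane.

```bash
python3 - <<'E'
from h import *
print(tp());k=tw((-135,-120,100))-[0,0,11];print(k)
p,M=pose();V=TR(0,0);W=TR(0,90)
plan([(k+[0,0,110],V),(k+[0,0,100],W)],vmax=20,wmax=5)
E
```

```text
(array([ -99.4, -138.8,  123.9]), array([ 4.7,  2.7, -0.1]))
[528.47933448  57.57883139 108.91609831]
{"linear": [[0.015, 0.004, -0.042], [0.014, 0.0, -0.042], [0.014, -0.003, -0.042], [0.013, -0.007, -0.042], [0.013, -0.01, -0.042], [0.0, 0.0, 0.002], [0.0, 0.0, 0.002], [0.0, 0.0, 0.002], [0.0, 0.0, 0.002], [0.0, 0.0, 0.002]], "twist": [[0.0518, -0.0059, 0.0016], [0.0518, -0.0059, 0.0016], [0.0518, -0.0059, 0.0016], [0.0518, -0.0059, 0.0016], [0.0518, -0.0059, 0.0016], [0.0, 0.0, 0.0556], [0.0, 0.0, 0.0556], [0.0, 0.0, 0.0556], [0.0, 0.0, 0.0556], [0.0, 0.0, 0.0556]]}
{"linear": [[0.0, 0.0, 0.002], [0.0, 0.0, 0.002], [0.0, 0.0, 0.002], [0.0, 0.0, 0.002], [0.0, 0.0, 0.002], [0.0, 0.0, 0.002], [0.0, 0.0, 0.002], [0.0, 0.0, 0.002], [0.0, 0.0, 0.002], [0.0, 0.0, 0.002]], "twist": [[0.0, 0.0, 0.0556], [0.0, 0.0, 0.0556], [0.0, 0.0, 0.0556], [0.0, 0.0, 0.0556], [0.0, 0.0, 0.0556], [0.0, 0.0, 0.0556], [0.0, 0.0, 0.0556], [0.0, 0.0, 0.0556], [0.0, 0.0, 0.0556], [0.0, 0.0, 0.0556]]}
{"linear": [[0.0, 0.0, 0.002], [0.0, 0.0, 0.002], [0.0, 0.0, 0.002]], "twist": [[0.0, 0.0, 0.0556], [0.0, 0.0, 0.0556], [0.0, 0.0, 0.0556]]}
```

drive_tool(linear=[[0.015,0.004,-0.042],[0.014,0.0,-0.042],[0.014,-0.003,-0.042],[0.013,-0.007,-0.042],[0.013,-0.01,-0.042],[0,0,0],[0,0,0]], twist=[[0.0518,-0.0059,0.0016],[0.0518,-0.0059,0.0016],[0.0518,-0.0059,0.0016],[0.0518,-0.0059,0.0016],[0.0518,-0.0059,0.0016],[0,0,0],[0,0,0]])

```text
time: 7.6
tool_pos: [532.7, 56.4, 197.3]
tcp_rot: [0.018, 0.508, 0.86, 0.047]
force: [-0.0, -0.3, -0.7]
gripper_width: 50.7
finger_force: 0.0
```

```bash
python3 - <<'E'
from h import *
print(np.round(get_obs()["qpos"],2),pose()[0]);k=tw((-135,-120,100))-[0,0,11]
plan([(k+[0,0,100],TR(0,90))],vmax=20,wmax=7.5)
E
```

```text
[-0.59  0.43  0.57  2.15 -0.52  0.6   0.86] [532.65886938  56.43220915 197.32094735]
{"linear": [[0.001, -0.0, -0.003], [0.001, -0.001, -0.003], [0.001, -0.001, -0.003], [0.001, -0.001, -0.003], [0.0, -0.001, -0.003], [0.0, -0.001, -0.003], [0.0, -0.001, -0.003], [-0.0, -0.001, -0.003], [-0.0, -0.001, -0.003], [-0.0, -0.001, -0.003]], "twist": [[0.0032, -0.0045, 0.0774], [0.0032, -0.0045, 0.0774], [0.0032, -0.0045, 0.0774], [0.0032, -0.0045, 0.0774], [0.0032, -0.0045, 0.0774], [0.0032, -0.0045, 0.0774], [0.0032, -0.0045, 0.0774], [0.0032, -0.0045, 0.0774], [0.0032, -0.0045, 0.0774], [0.0032, -0.0045, 0.0774]]}
{"linear": [[-0.0, -0.001, -0.003], [-0.001, -0.001, -0.003], [-0.001, -0.001, -0.003]], "twist": [[0.0032, -0.0045, 0.0774], [0.0032, -0.0045, 0.0774], [0.0032, -0.0045, 0.0774]]}
```

drive_tool(linear=[[0.001,0,-0.003],[0.001,0,-0.003],[0.001,0,-0.003],[0.001,0,-0.003],[0,-0.001,-0.003],[0,-0.001,-0.003],[0,-0.001,-0.003],[0,-0.001,-0.003],[0,-0.001,-0.003],[0,-0.001,-0.003]], twist=[[0.0032,-0.0045,0.0774],[0.0032,-0.0045,0.0774],[0.0032,-0.0045,0.0774],[0.0032,-0.0045,0.0774],[0.0032,-0.0045,0.0774],[0.0032,-0.0045,0.0774],[0.0032,-0.0045,0.0774],[0.0032,-0.0045,0.0774],[0.0032,-0.0045,0.0774],[0.0032,-0.0045,0.0774]])

```text
time: 8.6
tool_pos: [529.4, 55.3, 205.6]
tcp_rot: [0.004, 0.912, 0.411, 0.011]
force: [-0.1, 0.2, 0.2]
gripper_width: 51.0
finger_force: 0.0
```

drive_tool(linear=[[0,-0.001,-0.003],[-0.001,-0.001,-0.003],[-0.001,-0.001,-0.003],[0,0,0],[0,0,0]], twist=[[0.0032,-0.0045,0.0774],[0.0032,-0.0045,0.0774],[0.0032,-0.0045,0.0774],[0,0,0],[0,0,0]])

```text
time: 9.1
tool_pos: [528.6, 55.8, 208.5]
tcp_rot: [-0.0, 0.97, 0.243, -0.001]
force: [-0.7, 0.1, -0.3]
gripper_width: 51.0
finger_force: 0.0
```

```bash
python3 - <<'E'
from h import *
print(np.round(get_obs()["qpos"],2),pose()[0]);k=tw((-135,-120,100))-[0,0,11];p,M=pose();V=TR(0,90)
print(k,np.degrees(R.from_matrix(V.T@M).as_rotvec()))
s=snapshot("wrist");o,T,_=F()
for l in tip_of("wrist","keeper_knob")[:2]:
    u=np.array(l["location"])*[560,420];oo,d=ray(s,u);a=T.T@(oo-o);b=T.T@d;print(l["score"],a+b*(92-a[2])/b[2])
plan([(k,V)],vmax=12,wmax=3)
E
```

```text
[-0.92  0.64  1.12  2.1  -0.76  0.89 -0.43] [528.56949781  55.81383693 208.53266228]
[528.47933448  57.57883139 108.91609831] [ 0.06082706 -0.11127177  0.05110046]
0.91 [-132.81390318 -119.60018886   92.        ]
{"linear": [[0.0, -0.0, 0.037], [0.0, -0.0, 0.037], [0.0, -0.0, 0.037], [0.0, -0.0, 0.037], [0.0, -0.0, 0.037], [0.0, -0.0, 0.037], [0.0, -0.0, 0.037], [0.0, -0.0, 0.037], [0.0, -0.0, 0.037]], "twist": [[-0.0001, 0.0001, -0.0001], [-0.0001, 0.0001, -0.0001], [-0.0001, 0.0001, -0.0001], [-0.0001, 0.0001, -0.0001], [-0.0001, 0.0001, -0.0001], [-0.0001, 0.0001, -0.0001], [-0.0001, 0.0001, -0.0001], [-0.0001, 0.0001, -0.0001], [-0.0001, 0.0001, -0.0001]]}
```

drive_tool(linear=[[0,0,0.037],[0,0,0.037],[0,0,0.037],[0,0,0.037],[0,0,0.037],[0,0,0.037],[0,0,0.037],[0,0,0.037],[0,0,0.037],[0,0,0]], twist=[[0,0,0],[0,0,0],[0,0,0],[0,0,0],[0,0,0],[0,0,0],[0,0,0],[0,0,0],[0,0,0],[0,0,0]])

```text
time: 10.2
tool_pos: [528.1, 56.9, 108.3]
tcp_rot: [-0.0, 0.97, 0.242, -0.002]
force: [-0.7, -0.6, 0.0]
gripper_width: 51.1
finger_force: 0.0
```

drive_tool(linear=[[0,0,0],[0,0,0],[0,0,0],[0,0,0],[0,0,0],[0,0,0]], twist=[[0,0,0],[0,0,0],[0,0,0],[0,0,0],[0,0,0],[0,0,0]], fingers=0)

```text
time: 10.8
tool_pos: [528.8, 57.0, 109.9]
tcp_rot: [-0.0, 0.97, 0.243, -0.001]
force: [0.9, 0.2, 3.7]
gripper_width: 19.8
finger_force: 24.9
```

```bash
python3 - <<'E'
from h import *
print(np.round(get_obs()["qpos"],2),pose()[0])
_,T,_=F();V=TR(0,90);p,M=pose()
plan([(p+T[:,1]*64,M)],vmax=9)
E
```

```text
[-0.79  0.74  0.92  2.18 -0.96  0.72 -0.27] [528.83481528  57.03329959 109.87355661]
{"linear": [[-0.0, -0.027, 0.0], [-0.0, -0.027, 0.0], [-0.0, -0.027, 0.0], [-0.0, -0.027, 0.0], [-0.0, -0.027, 0.0], [-0.0, -0.027, 0.0], [-0.0, -0.027, 0.0], [-0.0, -0.027, 0.0]], "twist": [[-0.0, -0.0, 0.0], [-0.0, -0.0, 0.0], [-0.0, -0.0, 0.0], [-0.0, -0.0, 0.0], [-0.0, -0.0, 0.0], [-0.0, -0.0, 0.0], [-0.0, -0.0, 0.0], [-0.0, -0.0, 0.0]]}
```

Knob gripped at 19.8 mm. I slide it 60 mm along tray +y.

drive_tool(linear=[[0,-0.025,0],[0,-0.025,0],[0,-0.025,0],[0,-0.025,0],[0,-0.025,0],[0,-0.025,0],[0,-0.025,0],[0,-0.025,0],[0,0,0],[0,0,0]], twist=[[0,0,0],[0,0,0],[0,0,0],[0,0,0],[0,0,0],[0,0,0],[0,0,0],[0,0,0],[0,0,0],[0,0,0]])

```text
time: 11.8
tool_pos: [502.3, 99.0, 110.4]
tcp_rot: [0.009, 0.971, 0.238, 0.001]
force: [5.7, -40.5, -8.4]
gripper_width: 19.5
finger_force: 25.0
```

```bash
python3 - <<'E'
from h import *
print(np.round(get_obs()["qpos"],2),pose()[0],tp())
p,M=pose();o,T,_=F();print((p-[528.8,57,109.9])@T)
h=tw((-50,0,100));print(h)
# handle: grasp pt at h -> tips 19 below; want tips ~13 below: TCP z = h-5
plan([(p+[0,0,100],M),(h+[0,0,100],TR(0,0))],vmax=25,wmax=7.5)
E
```

```text
[-0.9   0.73  0.93  2.22 -0.97  0.68 -0.36] [502.29888303  99.04740015 110.3752536 ] (array([-142.6,  -71.1,   93.2]), array([ 21.2, -23.1,  88.4]))
[-2.86363094 49.57894036  2.06087758]
[537.94393066 198.79853887 159.82118115]
{"linear": [[-0.0, 0.001, -0.067], [-0.0, 0.001, -0.067], [-0.0, 0.001, -0.067], [-0.0, 0.001, -0.067], [-0.0, 0.001, -0.067], [0.02, -0.018, -0.013], [0.022, -0.016, -0.013], [0.024, -0.013, -0.013], [0.025, -0.01, -0.013], [0.026, -0.007, -0.013]], "twist": [[0.0, 0.0, -0.0], [0.0, 0.0, -0.0], [0.0, 0.0, -0.0], [0.0, 0.0, -0.0], [0.0, 0.0, -0.0], [0.0006, 0.0008, -0.0775], [0.0006, 0.0008, -0.0775], [0.0006, 0.0008, -0.0775], [0.0006, 0.0008, -0.0775], [0.0006, 0.0008, -0.0775]]}
{"linear": [[0.027, -0.004, -0.013], [0.027, -0.0, -0.013], [0.027, 0.003, -0.013], [0.026, 0.006, -0.013], [0.025, 0.009, -0.013], [0.024, 0.012, -0.013], [0.023, 0.015, -0.013], [0.021, 0.018, -0.013]], "twist": [[0.0006, 0.0008, -0.0775], [0.0006, 0.0008, -0.0775], [0.0006, 0.0008, -0.0775], [0.0006, 0.0008, -0.0775], [0.0006, 0.0008, -0.0775], [0.0006, 0.0008, -0.0775], [0.0006, 0.0008, -0.0775], [0.0006, 0.0008, -0.0775]]}
```

Resistance of 40 N at about 50 mm. I ease off and look.

drive_tool(linear=[[0,0.01,0],[0,0.01,0],[0,0.01,0],[0,0,0]], twist=[[0,0,0],[0,0,0],[0,0,0],[0,0,0]])

```text
time: 12.2
tool_pos: [502.6, 98.1, 110.1]
tcp_rot: [0.002, 0.971, 0.241, -0.002]
force: [-7.7, -15.6, 12.9]
gripper_width: 19.4
finger_force: 25.1
```

```bash
python3 - <<'E'
from h import *
o=get_obs();print(pose()[0],tp()[0],o["force"],o["gripper_width"])
s=snapshot("wrist");t=snapshot("side")
a=cv2.resize(s["frame"][60:420,130:470],(400,424));b=cv2.resize(t["frame"][180:290,220:324],(400,424),interpolation=2)
cv2.imwrite("pics/w3.png",np.hstack([a,b]))
for y in (0,50,60):print(proj(t,tw((-135,-120+y,110))),proj(s,tw((-135,-120+y,110))))
E
```

```text
[502.56742543  98.08096055 110.09799158] [-142.9  -72.1   93.1] [ -7.71526473 -15.57854461  12.9402311 ] 19.404598221689866
[288.11997298 213.43807683] [378.44341137 283.66632851]
[292.38561102 225.89105687] [283.17009167 284.33578595]
[293.26340297 228.45365727] [264.11751275 284.46966279]
```

View pics/w3.png

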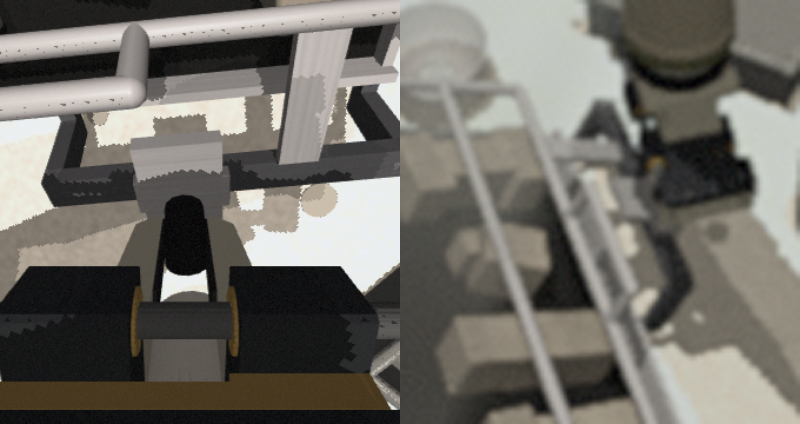

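The tongue has clearly left the tab, but the travel reads about 49 mm. I release, lift and measure the knob unobstructed.

drive_tool(linear=[[0,0,0],[0,0,0],[0,0,0],[0,0,-0.1],[0,0,-0.1],[0,0,-0.1],[0,0,0],[0,0,0]], twist=[[0,0,0],[0,0,0],[0,0,0],[0,0,0],[0,0,0],[0,0,0],[0,0,0],[0,0,0]], fingers=0.5)

```text
time: 13.1
tool_pos: [504.9, 103.1, 199.7]
tcp_rot: [-0.0, 0.97, 0.243, -0.001]
force: [-0.2, -0.1, -0.3]
gripper_width: 46.5
finger_force: 0.0
```

```bash
python3 - <<'E'
from h import *
o,T,_=F();ob=get_obs();print(ob["tool_pos"],tp()[0],ob["force"],np.round(ob["qpos"],2))
for c in("wrist","top","side"):
    s=snapshot(c);cv2.imwrite(f"pics/k_{c}.png",s["frame"])
    for n,z in (("keeper_knob",92),("guard_grip",100),("tray",0)):
      for l in tip_of(c,n)[:2]:
        u=np.array(l["location"])*[560,420];oo,d=ray(s,u);a=T.T@(oo-o);b=T.T@d;print(c,n,round(l["score"],2),u,np.round(a+b*(z-a[2])/b[2],1))
E
```

```text
[504.9155394  103.05662108 199.71867348] [-96.9 -68.8 170.1] [-0.24491879 -0.12669931 -0.31653807] [-1.01  0.63  1.11  2.14 -0.77  0.85 -0.51]
wrist keeper_knob 0.73 [288.288 213.318] [-135.3  -69.9   92. ]
wrist keeper_knob 0.22 [190.624 140.994] [-63.2  -2.8  92. ]
wrist guard_grip 0.77 [188.72  140.994] [-58.   -4.5 100. ]
wrist tray 0.79 [193.928  13.188] [-8.3  2.8  0. ]
top keeper_knob 0.58 [248.976 229.488] [-129.2  -64.6   92. ]
top tray 0.84 [212.408 201.6  ] [-9.   3.7  0. ]
top tray 0.41 [176.624 220.29 ] [-12.1 140.5   0. ]
side keeper_knob 0.62 [288.512 229.908] [-130.   -67.8   92. ]
side guard_grip 0.91 [270.088 239.988] [-47.  -15.5 100. ]
side guard_grip 0.16 [289.8   227.304] [-131.6  -72.   100. ]
side tray 0.69 [244.384 260.106] [ -6.7 -11.4   0. ]
side tray 0.24 [228.088 200.088] [   1.  -251.4    0. ]
```

View pics/k_wrist.png

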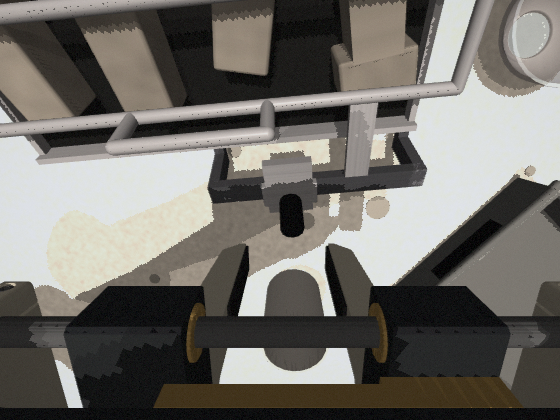

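The image shows the carriage at (289,185) on the rail (cols 210–425), with the tab strip at col 360. That suggests about 50 mm of travel, with some left. I'll push the knob further with shut fingers from its −y side.

```bash
python3 - <<'E'
from h import *
p,M=pose();V=TR(0,90);a=tw((-135,-105,102))-[0,0,11]
plan([([a[0],a[1],p[2]],V),(a,V)],vmax=20)
E
```

```text
{"linear": [[-0.002, 0.059, -0.0], [-0.002, 0.059, -0.0], [0.0, 0.0, 0.059], [0.0, 0.0, 0.059], [0.0, 0.0, 0.059], [0.0, 0.0, 0.059], [0.0, 0.0, 0.059]], "twist": [[-0.0001, 0.0007, -0.0007], [-0.0001, 0.0007, -0.0007], [0.0, 0.0, 0.0], [0.0, 0.0, 0.0], [0.0, 0.0, 0.0], [0.0, 0.0, 0.0], [0.0, 0.0, 0.0]]}
```

drive_tool(linear=[[-0.002,0.059,0],[-0.002,0.059,0],[0,0,0],[0,0,0.059],[0,0,0.059],[0,0,0.059],[0,0,0.059],[0,0,0.059],[0,0,0],[0,0,0]], twist=[[0,0,0],[0,0,0],[0,0,0],[0,0,0],[0,0,0],[0,0,0],[0,0,0],[0,0,0],[0,0,0],[0,0,0]], fingers=0)

```text
time: 14.7
tool_pos: [520.1, 70.3, 111.3]
tcp_rot: [0.0, 0.97, 0.242, -0.001]
force: [0.3, -0.1, 0.1]
gripper_width: 0.1
finger_force: 0.0
```

drive_tool(linear=[[0,-0.02,0],[0,-0.02,0],[0,-0.02,0],[0,0,0]], twist=[[0,0,0],[0,0,0],[0,0,0],[0,0,0]])

```text
time: 15.1
tool_pos: [516.8, 78.0, 113.0]
tcp_rot: [0.009, 0.971, 0.24, 0.003]
force: [12.8, -29.9, -14.1]
gripper_width: 0.6
finger_force: 15.8
```

```bash
python3 - <<'E'
from h import *
ob=get_obs();print(tp()[0],ob["force"],ob["gripper_width"])
E
```

```text
[-138.9  -96.5   94.2] [ 12.76803967 -29.92614758 -14.07885938] 0.59134430082202
```

```bash
python3 - <<'E'
from h import *
from scipy.spatial.transform import Rotation
# camera pose at k_wrist: tcp then
q=[-0.0,0.97,0.243,-0.001];M0=R.from_quat([q[1],q[2],q[3],q[0]]).as_matrix();p0=np.array([504.9,103.06,199.7])
s=snapshot("wrist");p,M=pose()
X=np.linalg.inv(np.vstack([np.column_stack([M,p]),[0,0,0,1]]))@np.array(s["cam_to_world"])
s["cam_to_world"]=np.vstack([np.column_stack([M0,p0]),[0,0,0,1]])@X
o,T,_=F()
for n,u,z in(("handle L",(118,148),100),("handle R",(268,133),100),("knob top",(291,228),110),("rail L",(211,180),60),("rail R",(425,165),60),("tab",(360,140),60),("rod corner",(470,90),62),("lipL",(38,158),20),("lipR",(415,126),20)):
    oo,d=ray(s,u);a=T.T@(oo-o);b=T.T@d;print(n,np.round(a+b*(z-a[2])/b[2],1))
E
```

```text
handle L [-63.4  43.9 100. ]
handle R [-52.2 -56.7 100. ]
knob top [-133.8  -72.1  110. ]
rail L [-125.2    0.    60. ]
rail R [-108.6 -188.5   60. ]
tab [ -83.3 -127.8   60. ]
rod corner [ -41.4 -197.5   62. ]
lipL [-129.8  182.8   20. ]
lipR [ -94.2 -187.5   20. ]
```

The measured handle and lip lines show my tray yaw is about 5.5° low. In the corrected frame the knob stands at about y = −58, which is the 60 mm stop. I refit and move to the handle.

```bash
python3 - <<'E'
from h import *
from scipy.optimize import least_squares
q=[-0.0,0.97,0.243,-0.001];M0=R.from_quat([q[1],q[2],q[3],q[0]]).as_matrix();p0=np.array([504.9,103.06,199.7])
S={c:snapshot(c) for c in("side","top","wrist")};p,M=pose();s=S["wrist"]
X=np.linalg.inv(np.vstack([np.column_stack([M,p]),[0,0,0,1]]))@np.array(s["cam_to_world"])
s["cam_to_world"]=np.vstack([np.column_stack([M0,p0]),[0,0,0,1]])@X
ob=[("side",(245.2,262),(0,0,0)),("top",(213.3,199.9),(0,0,0)),("wrist",(118,148),(-50,50,100)),("wrist",(268,133),(-50,-50,100)),("wrist",(291,228),(-135,-60,110)),
("wrist",(38,158),(-107,185,20)),("wrist",(415,126),(-107,-185,20)),("top",(70+362/2.6,130+252/2.6),(-50,50,100)),("top",(70+438/2.6,130+210/2.6),(-50,-50,100)),("top",(264.2,223.5),(-135,-120,110)),("wrist",(193.9,13.2),(0,0,0))]
f=lambda v:np.concatenate([proj(S[c],np.array([v[0],v[1],95])+trayR(v[2])@np.array(p))-u for c,u,p in ob])
r=least_squares(f,[613,237,.55],loss="soft_l1");print(r.x,np.degrees(r.x[2]));print(np.round(f(r.x).reshape(-1,2),1).tolist())
j=json.load(open("fit.json"));j["tray"]=list(r.x);json.dump(j,open("fit.json","w"))
h=tw((-50,0,100));print(h,tp())
c=p-[0,0,0]+M[:,1]*15
plan([(c,M),(c+[0,0,110],M),(h+[0,0,75],TR(0,0))],vmax=30,wmax=7.5)
E
```

```text
[6.11861063e+02 2.39703115e+02 5.80527870e-01] 33.261796816687415
[[0.2, 1.0], [-0.6, 0.8], [-4.0, -0.7], [-0.1, 0.0], [2.1, 1.7], [-1.1, 4.1], [2.5, 0.9], [1.3, 0.3], [-1.4, 0.2], [4.4, -1.7], [0.3, -3.0]]
[535.69024936 189.74091371 159.82118115] (array([-140.2,  -83.1,   94.8]), array([ 20.3, -24. ,  93.2]))
{"linear": [[0.0, 0.05, 0.0], [0.0, 0.002, -0.092], [0.0, 0.002, -0.092], [0.0, 0.002, -0.092], [0.0, 0.002, -0.092], [0.018, -0.027, -0.003], [0.021, -0.024, -0.003], [0.024, -0.022, -0.003], [0.026, -0.018, -0.003], [0.029, -0.015, -0.003]], "twist": [[0.0, 0.0, 0.0], [0.0, 0.0, 0.0], [0.0, 0.0, 0.0], [0.0, 0.0, 0.0], [0.0, 0.0, 0.0], [0.0008, 0.0006, -0.0816], [0.0008, 0.0006, -0.0816], [0.0008, 0.0006, -0.0816], [0.0008, 0.0006, -0.0816], [0.0008, 0.0006, -0.0816]]}
{"linear": [[0.03, -0.011, -0.003], [0.031, -0.007, -0.003], [0.032, -0.003, -0.003], [0.032, 0.001, -0.003], [0.032, 0.005, -0.003], [0.031, 0.009, -0.003], [0.029, 0.013, -0.003], [0.028, 0.017, -0.003]], "twist": [[0.0008, 0.0006, -0.0816], [0.0008, 0.0006, -0.0816], [0.0008, 0.0006, -0.0816], [0.0008, 0.0006, -0.0816], [0.0008, 0.0006, -0.0816], [0.0008, 0.0006, -0.0816], [0.0008, 0.0006, -0.0816], [0.0008, 0.0006, -0.0816]]}
```

drive_tool(linear=[[0,0.05,0],[0,0.002,-0.092],[0,0.002,-0.092],[0,0.002,-0.092],[0,0.002,-0.092],[0.018,-0.027,-0.003],[0.021,-0.024,-0.003],[0.024,-0.022,-0.003],[0.026,-0.018,-0.003],[0.029,-0.015,-0.003]], twist=[[0,0,0],[0,0,0],[0,0,0],[0,0,0],[0,0,0],[0.0008,0.0006,-0.0816],[0.0008,0.0006,-0.0816],[0.0008,0.0006,-0.0816],[0.0008,0.0006,-0.0816],[0.0008,0.0006,-0.0816]], fingers=0.4)

```text
time: 16.3
tool_pos: [524.4, 119.9, 226.9]
tcp_rot: [-0.004, 0.843, 0.538, 0.001]
force: [0.7, -0.4, -0.4]
gripper_width: 37.3
finger_force: 0.0
```

drive_tool(linear=[[0.03,-0.011,-0.003],[0.031,-0.007,-0.003],[0.032,-0.003,-0.003],[0.032,0.001,-0.003],[0.032,0.005,-0.003],[0.031,0.009,-0.003],[0.029,0.013,-0.003],[0.028,0.017,-0.003],[0,0,0],[0,0,0]], twist=[[0.0008,0.0006,-0.0816],[0.0008,0.0006,-0.0816],[0.0008,0.0006,-0.0816],[0.0008,0.0006,-0.0816],[0.0008,0.0006,-0.0816],[0.0008,0.0006,-0.0816],[0.0008,0.0006,-0.0816],[0.0008,0.0006,-0.0816],[0,0,0],[0,0,0]])

```text
time: 17.3
tool_pos: [531.2, 195.6, 234.5]
tcp_rot: [-0.009, 0.474, 0.88, 0.003]
force: [0.1, -0.4, 0.5]
gripper_width: 37.0
finger_force: 0.0
```

```bash
python3 - <<'E'
from h import *
print(np.round(get_obs()["qpos"],2))
p,M=pose();h=tw((-50,0,100));print(p,h,np.degrees(R.from_matrix(TR(0,0).T@M).as_rotvec()))
s=snapshot("wrist");o,T,_=F()
for n,z,t in(("guard_grip",100,(-50,0,100)),("keeper_knob",92,(-135,-60,92))):
  for l in tip_of("wrist",n)[:2]:
    u=np.array(l["location"])*[560,420];oo,d=ray(s,u);a=T.T@(oo-o);b=T.T@d;print(n,round(l["score"],2),u,proj(s,tw(t)),a+b*(z-a[2])/b[2])
plan([(h+[0,0,-6],TR(0,0))],vmax=14,wmax=4)
E
```

```text
[-0.88  0.46  0.63  1.98 -0.39  0.83  0.56]
[531.2232934  195.58956279 234.52515473] [535.69024936 189.74091371 159.82118115] [ 0.18921256  1.07584904 -0.08357584]
guard_grip 0.6 [286.608 229.404] [286.42472268 230.44991057] [-49.82894645   0.9503643  100.        ]
keeper_knob 0.81 [217.112 267.414] [217.59127564 268.76498798] [-135.52180032  -58.58554336   92.        ]
{"linear": [[-0.005, 0.001, 0.045], [-0.005, 0.0, 0.045], [-0.004, 0.0, 0.045], [-0.004, 0.0, 0.045], [-0.004, 0.0, 0.045], [-0.004, 0.0, 0.045]], "twist": [[-0.0004, -0.002, 0.0002], [-0.0004, -0.002, 0.0002], [-0.0004, -0.002, 0.0002], [-0.0004, -0.002, 0.0002], [-0.0004, -0.002, 0.0002], [-0.0004, -0.002, 0.0002]]}
```

The frame now predicts the handle and knob to 1–2 px, and the keeper is fully aside. I descend and grip the handle.

drive_tool(linear=[[-0.005,0,0.045],[-0.005,0,0.045],[-0.004,0,0.045],[-0.004,0,0.045],[-0.004,0,0.045],[-0.004,0,0.045],[0,0,0],[0,0,0]], twist=[[0,-0.002,0],[0,-0.002,0],[0,-0.002,0],[0,-0.002,0],[0,-0.002,0],[0,-0.002,0],[0,0,0],[0,0,0]])

```text
time: 18.25
tool_pos: [535.1, 189.5, 152.7]
tcp_rot: [-0.001, 0.473, 0.881, -0.002]
force: [0.8, 0.0, 0.2]
gripper_width: 37.0
finger_force: 0.0
```

drive_tool(linear=[[0,0,0],[0,0,0],[0,0,0],[0,0,0]], twist=[[0,0,0],[0,0,0],[0,0,0],[0,0,0]], fingers=0)

```text
time: 18.65
tool_pos: [534.9, 189.7, 153.3]
tcp_rot: [-0.001, 0.473, 0.881, -0.002]
force: [-8.8, -6.6, 4.7]
gripper_width: 9.6
finger_force: 6.2
```

```bash
python3 - <<'E'
from h import *
ob=get_obs();p,M=pose();print(p,ob["force"],np.round(ob["qpos"],2))
o,T,_=F();ax=tw((100,0,30));h0=tw((-50,0,100));off=p-h0;print(off)
y=T[:,1]
way=[]
for th in np.linspace(0,1.88,17)[1:]:
    way.append((ax+R.from_rotvec(y*th).apply(h0-ax)+off,TR(0,0)))
print(way[-1][0], way[1][0]-p)
plan(way,vmax=25)
E
```

```text
[534.90680773 189.66696778 153.31709832] [-8.83434961 -6.62488897  4.6875016 ] [-0.81  0.57  0.55  2.05 -0.48  0.65  0.64]
[-0.78344163 -0.07394593 -6.50408282]
[708.33052586 303.4196019  322.01861461] [ 2.12197156  1.3918503  38.72691679]
{"linear": [[0.0, 0.0, -0.065], [0.0, 0.008, -0.064], [-0.0, 0.016, -0.063], [-0.0, 0.023, -0.061], [-0.0, 0.03, -0.058], [0.0, 0.036, -0.054], [0.0, 0.042, -0.049], [-0.0, 0.048, -0.044], [-0.0, 0.053, -0.038], [0.0, 0.057, -0.031]], "twist": [[-0.0024, -0.0, 0.0032], [0.0, 0.0, 0.0], [0.0, 0.0, 0.0], [0.0, 0.0, 0.0], [0.0, 0.0, 0.0], [0.0, 0.0, 0.0], [0.0, 0.0, 0.0], [0.0, 0.0, 0.0], [0.0, 0.0, 0.0], [0.0, 0.0, 0.0]]}
{"linear": [[0.0, 0.06, -0.025], [-0.0, 0.062, -0.017], [0.0, 0.064, -0.01], [-0.0, 0.065, -0.002], [0.0, 0.065, 0.005], [-0.0, 0.064, 0.013]], "twist": [[0.0, 0.0, 0.0], [0.0, 0.0, 0.0], [0.0, 0.0, 0.0], [0.0, 0.0, 0.0], [0.0, 0.0, 0.0], [0.0, 0.0, 0.0]]}
```

drive_tool(linear=[[0,0,-0.065],[0,0.008,-0.064],[0,0.016,-0.063],[0,0.023,-0.061],[0,0.03,-0.058],[0,0.036,-0.054],[0,0.042,-0.049],[0,0.048,-0.044],[0,0,0]], twist=[[0,0,0],[0,0,0],[0,0,0],[0,0,0],[0,0,0],[0,0,0],[0,0,0],[0,0,0],[0,0,0]])

```text
time: 19.55
tool_pos: [583.9, 221.5, 292.1]
tcp_rot: [-0.003, 0.473, 0.881, -0.004]
force: [-18.4, -7.8, 24.4]
gripper_width: 9.0
finger_force: 25.0
```

```bash
python3 - <<'E'
from h import *
ob=get_obs();p,M=pose();print(p,ob["force"],ob["gripper_width"],np.round(ob["qpos"],2))
o,T,_=F();ax=tw((100,0,30));h0=tw((-50,0,100));off=np.array([0,0,-6.5]);y=T[:,1]
d=T.T@(p-off-ax);th0=np.arctan2(70,-150)-np.arctan2(d[2],d[0]);print(th0,np.hypot(d[0],d[2]),d)
plan([(ax+R.from_rotvec(y*th).apply(h0-ax)+off,TR(0,0)) for th in np.linspace(th0,1.89,10)[1:]],vmax=25)
E
```

```text
[583.85935861 221.50488011 292.10355126] [-18.41696641  -7.79359161  24.37106872] 9.03463221866869 [-0.9   0.48  0.67  1.79 -0.35  1.    0.5 ]
0.9320682771437927 168.88679347910394 [-3.39002919e+01  1.41089010e-01  1.65449446e+02]
{"linear": [[-0.001, 0.054, -0.027], [0.0, 0.051, -0.03], [-0.0, 0.053, -0.024], [-0.0, 0.056, -0.018], [0.0, 0.057, -0.012], [-0.0, 0.058, -0.006], [-0.0, 0.059, 0.0], [0.0, 0.058, 0.006], [-0.0, 0.057, 0.012]], "twist": [[-0.0065, -0.0012, 0.0026], [0.0, 0.0, 0.0], [0.0, 0.0, 0.0], [0.0, 0.0, 0.0], [0.0, 0.0, 0.0], [0.0, 0.0, 0.0], [0.0, 0.0, 0.0], [0.0, 0.0, 0.0], [0.0, 0.0, 0.0]]}
```

drive_tool(linear=[[0,0.054,-0.027],[0,0.051,-0.03],[0,0.053,-0.024],[0,0.056,-0.018],[0,0.057,-0.012],[0,0.058,-0.006],[0,0.059,0.0],[0,0.058,0.006],[0,0.052,0.011],[0,0,0]], twist=[[0,0,0],[0,0,0],[0,0,0],[0,0,0],[0,0,0],[0,0,0],[0,0,0],[0,0,0],[0,0,0],[0,0,0]])

```text
time: 20.55
tool_pos: [711.4, 304.1, 319.8]
tcp_rot: [-0.001, 0.474, 0.881, -0.003]
force: [-1.2, -4.6, 3.0]
gripper_width: 9.0
finger_force: 25.0
```

```bash
python3 - <<'E'
from h import *
ob=get_obs();p,M=pose();print(p,ob["force"],ob["gripper_width"],np.round(ob["qpos"],2))
o,T,_=F();ax=tw((100,0,30));off=np.array([0,0,-6.5])
d=T.T@(p-off-ax);th0=np.arctan2(70,-150)-np.arctan2(d[2],d[0]);print(th0,np.hypot(d[0],d[2]),np.degrees(R.from_matrix(TR(0,0).T@M).as_rotvec()))
E
```

```text
[711.4055747  304.14333406 319.77209263] [-1.19742772 -4.61859124  2.96848902] 8.968373808049975 [-0.82  0.67  0.65  1.39 -0.4   1.23  0.44]
1.8968970392095088 163.95419577859167 [ 0.37907934 -0.1377839  -0.19812207]
```

Guard is at 1.89 rad. I release it, retreat upward and view the castings.

drive_tool(linear=[[0,0,0],[0,0,0],[0,0,-0.04],[0,0,-0.08],[0,0,-0.1],[0,0,-0.1],[0,0,0]], twist=[[0,0,0],[0,0,0],[0,0,0],[0,0,0],[0,0,0],[0,0,0],[0,0,0]], fingers=0.22)

```text
time: 21.25
tool_pos: [712.5, 306.5, 421.7]
tcp_rot: [0.002, 0.473, 0.881, 0.001]
force: [-0.4, 0.3, 0.9]
gripper_width: 20.5
finger_force: 0.0
```

```bash
python3 - <<'E'
from h import *
p,M=pose();print(p);o,T,_=F()
a=tw((0,0,0));g=tw((-60,0,0));g[2]=345
plan([(g,TR(0,90))],vmax=30,wmax=7.5)
E
```

```text
[712.46789189 306.46622746 421.712082  ]
{"linear": [[0.0, -0.045, 0.019], [-0.005, -0.044, 0.02], [-0.011, -0.043, 0.02], [-0.016, -0.042, 0.02], [-0.021, -0.039, 0.02], [-0.025, -0.037, 0.02], [-0.03, -0.033, 0.02], [-0.033, -0.03, 0.02], [-0.037, -0.025, 0.02], [-0.039, -0.021, 0.02]], "twist": [[0.0002, -0.0001, 0.0772], [0.0002, -0.0001, 0.0772], [0.0002, -0.0001, 0.0772], [0.0002, -0.0001, 0.0772], [0.0002, -0.0001, 0.0772], [0.0002, -0.0001, 0.0772], [0.0002, -0.0001, 0.0772], [0.0002, -0.0001, 0.0772], [0.0002, -0.0001, 0.0772], [0.0002, -0.0001, 0.0772]]}
{"linear": [[-0.042, -0.016, 0.02], [-0.043, -0.011, 0.02], [-0.044, -0.005, 0.02]], "twist": [[0.0002, -0.0001, 0.0772], [0.0002, -0.0001, 0.0772], [0.0002, -0.0001, 0.0772]]}
```

drive_tool(linear=[[0,-0.045,0.019],[-0.005,-0.044,0.02],[-0.011,-0.043,0.02],[-0.016,-0.042,0.02],[-0.021,-0.039,0.02],[-0.025,-0.037,0.02],[-0.03,-0.033,0.02],[-0.033,-0.03,0.02],[-0.037,-0.025,0.02],[-0.039,-0.021,0.02]], twist=[[0,0,0.0772],[0,0,0.0772],[0,0,0.0772],[0,0,0.0772],[0,0,0.0772],[0,0,0.0772],[0,0,0.0772],[0,0,0.0772],[0,0,0.0772],[0,0,0.0772]], fingers=0.65)

```text
time: 22.25
tool_pos: [598.7, 232.7, 356.5]
tcp_rot: [-0.0, 0.892, 0.452, -0.002]
force: [-0.7, 0.8, -0.3]
gripper_width: 60.5
finger_force: 0.0
```

drive_tool(linear=[[-0.042,-0.016,0.02],[-0.043,-0.011,0.02],[-0.044,-0.005,0.02],[0,0,0],[0,0,0]], twist=[[0,0,0.0772],[0,0,0.0772],[0,0,0.0772],[0,0,0],[0,0,0]])

```text
time: 22.75
tool_pos: [566.0, 211.4, 338.9]
tcp_rot: [0.0, 0.958, 0.288, -0.001]
force: [-0.6, 0.4, -0.4]
gripper_width: 60.2
finger_force: 0.0
```

```bash
python3 - <<'E'
from h import *
print(np.round(get_obs()["qpos"],2),tp());o,T,_=F()
S={c:snapshot(c) for c in("wrist","top","side")}
cv2.imwrite("pics/w5.png",S["wrist"]["frame"])
for n in("aitch","tee","bar","stub"):
  for c in S:
    for l in tip_of(c,n)[:2]:
      if l["score"]>.3:
        u=np.array(l["location"])*[560,420];oo,d=ray(S[c],u);a=T.T@(oo-o);b=T.T@d;print(n,c,round(l["score"],2),u,np.round(a-b*a[2]/b[2],1))
E
```

```text
[-1.17  0.57  1.17  1.79 -0.56  1.17 -0.81] (array([ 67. ,   1.5, 240.7]), array([ 22.1, -22. ,  87.8]))
aitch wrist 0.84 [384.104 140.7  ] [  -4.7 -126.2    0. ]
aitch top 0.79 [242.2   184.212] [  -4.1 -116.3    0. ]
aitch side 0.6 [233.688 227.892] [  -2.2 -136.6    0. ]
aitch side 0.39 [240.912 250.782] [  0.6 -45.6   0. ]
tee wrist 0.57 [186.312 132.888] [  6.2 130.9   0. ]
tee top 0.62 [179.312 221.886] [ -3.1 133.6   0. ]
tee side 0.64 [263.312 298.788] [-17.2 124.    0. ]
bar wrist 0.82 [251.216 137.718] [-0.7 47.9  0. ]
bar top 0.87 [201.376 209.412] [-5.7 48.5  0. ]
bar top 0.4 [111.608 260.4  ] [  3.8 387.3   0. ]
bar side 0.57 [248.808 276.318] [ 3.9 47.2  0. ]
stub wrist 0.9 [320.208 136.92 ] [  0.8 -41.9   0. ]
stub top 0.62 [222.096 193.62 ] [  4.2 -39.9   0. ]
stub side 0.8 [244.104 249.186] [-12.3 -51.7   0. ]
```

View pics/w5.png

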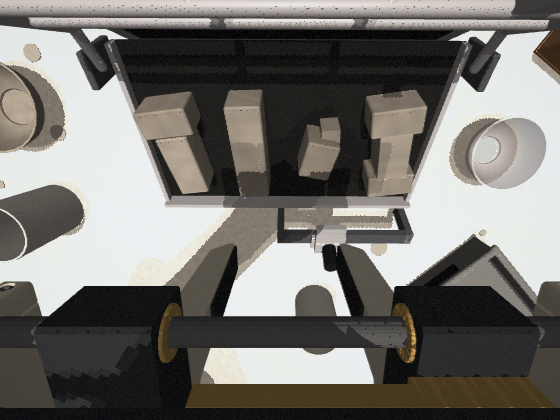

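The wrist view has T at about (175,140), bar (245,140), stub (320,150) and H (395,145). The guard is up behind them. I enlarge T and H for their yaw.

```bash
python3 - <<'E'
import cv2,numpy as np
f=cv2.imread("pics/w5.png")
a=f[80:205,125:220];b=f[80:205,350:445]
cv2.imwrite("pics/w5c.png",np.hstack([cv2.resize(x,None,fx=4,fy=4,interpolation=2) for x in(a,b)]))
E
```

```text
(no output)
```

View pics/w5c.png

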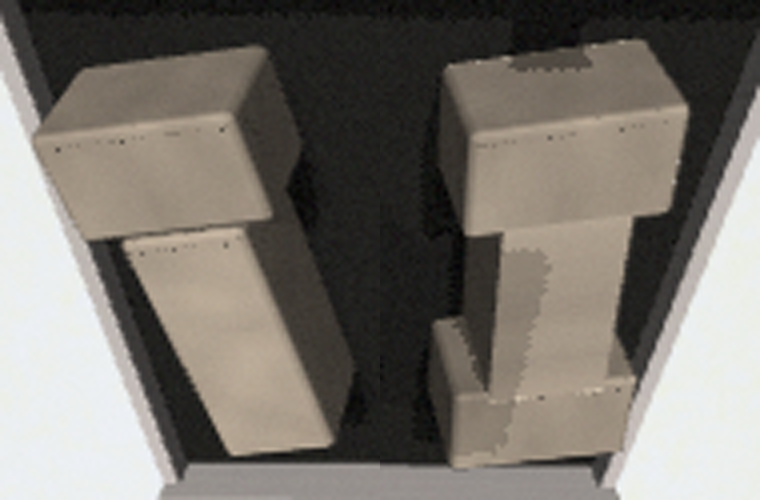

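```bash
python3 - <<'E'
from h import *
from scipy.optimize import least_squares
s=snapshot("wrist");o,T,j=F()
tee=[((38,135),(60,29)),((235,120),(60,-29)),((270,215),(26,-29)),((90,238),(26,29)),((125,240),(26,19)),((243,235),(26,-19)),((333,440),(-60,-19)),((232,453),(-60,19))]
ait=[((470,135),(63,29)),((687,105),(63,-29)),((668,213),(29,-29)),((470,233),(29,29)),((503,233),(29,18)),((630,215),(29,-18)),((612,372),(-29,-18)),((490,390),(-29,18)),((455,395),(-29,29)),((633,375),(-29,-29)),((628,450),(-63,-29)),((455,466),(-63,29))]
for n,L,ox in(("tee",tee,0),("aitch",ait,380)):
    u=np.array([[(a[0]-ox)/4+(125 if ox==0 else 350),a[1]/4+80] for a,_ in L]);q=np.array([b for _,b in L],float)
    f=lambda v:np.concatenate([proj(s,tw((v[0]+np.cos(v[2])*a-np.sin(v[2])*b,v[1]+np.sin(v[2])*a+np.cos(v[2])*b,44)))-uu for (a,b),uu in zip(q,u)])
    r=least_squares(f,[0,130 if n=="tee" else -130,0]);print(n,r.x[:2],np.degrees(r.x[2]),np.round(r.fun.reshape(-1,2),1).tolist());j[n]=list(r.x)
json.dump(j,open("fit.json","w"))
E
```

```text
tee [  0.35189108 129.67781367] 6.6190163813031955 [[-2.5, -0.1], [0.9, -2.3], [2.9, 2.0], [-1.2, 1.4], [-1.6, -0.0], [1.1, -2.1], [1.3, 2.2], [-0.9, 1.4]]
aitch [  -0.58906916 -127.72314285] 8.947963389489878 [[-0.8, -0.9], [1.8, -1.5], [1.2, -0.2], [-2.1, 1.8], [-0.5, 0.5], [0.5, 0.6], [-1.4, 1.1], [-0.1, 0.0], [-0.1, -0.2], [2.4, -0.8], [-0.1, 0.1], [-1.0, 1.1]]
```

Both fits are good to about 1 mm: T (0,130) at 6.6°, H (−1,−128) at 8.9°. Next I approach H with a 14° tilt.

```bash
cat >> h.py <<'E'
def grasp(n,tilt,xc,hc,back=0.):
    o,T,j=F();x,y,a=j[n]
    M=R.from_rotvec(T[:,2]*a).as_matrix()@TR(tilt,90)
    g=tw((x+np.cos(a)*xc,y+np.sin(a)*xc,hc));return g+M[:,2]*(11-back),M
E
python3 - <<'E'
from h import *
P,M=grasp("aitch",14,0,27,110);print(P,grasp("aitch",14,0,27)[0])
plan([(P,M)],vmax=20,wmax=6)
E
```

```text
[648.59388195 115.50480909 214.48547168] [673.35487112 126.79610236 107.90498514]
{"linear": [[0.007, 0.046, 0.046], [0.004, 0.046, 0.046], [0.002, 0.046, 0.047], [0.0, 0.046, 0.047], [-0.002, 0.045, 0.047], [-0.004, 0.045, 0.048], [-0.006, 0.045, 0.048], [-0.008, 0.044, 0.048], [-0.01, 0.044, 0.048]], "twist": [[-0.004, 0.0175, -0.0104], [-0.004, 0.0175, -0.0104], [-0.004, 0.0175, -0.0104], [-0.004, 0.0175, -0.0104], [-0.004, 0.0175, -0.0104], [-0.004, 0.0175, -0.0104], [-0.004, 0.0175, -0.0104], [-0.004, 0.0175, -0.0104], [-0.004, 0.0175, -0.0104]]}
```

drive_tool(linear=[[0.007,0.046,0.046],[0.004,0.046,0.046],[0.002,0.046,0.047],[0.0,0.046,0.047],[-0.002,0.045,0.047],[-0.004,0.045,0.048],[-0.006,0.045,0.048],[-0.008,0.044,0.048],[-0.01,0.044,0.048],[0,0,0]], twist=[[-0.004,0.0175,-0.0104],[-0.004,0.0175,-0.0104],[-0.004,0.0175,-0.0104],[-0.004,0.0175,-0.0104],[-0.004,0.0175,-0.0104],[-0.004,0.0175,-0.0104],[-0.004,0.0175,-0.0104],[-0.004,0.0175,-0.0104],[-0.004,0.0175,-0.0104],[0,0,0]], fingers=0.6)

```text
time: 24.55
tool_pos: [647.8, 112.6, 213.2]
tcp_rot: [-0.008, 0.928, 0.352, 0.124]
force: [-0.2, -1.1, 0.2]
gripper_width: 55.7
finger_force: 0.0
```

```bash
python3 - <<'E'
from h import *
P,M=grasp("aitch",14,0,27,110);p,m=pose();print(p-P,np.degrees(R.from_matrix(M.T@m).as_rotvec()),np.round(get_obs()["qpos"],2))
s=snapshot("wrist");o,T,_=F()
for n in("aitch","stub"):
  for l in tip_of("wrist",n)[:2]:
    u=np.array(l["location"])*[560,420];oo,d=ray(s,u);a=T.T@(oo-o);b=T.T@d;print(n,round(l["score"],2),np.round(a-b*a[2]/b[2],1))
plan([grasp("aitch",14,0,27,15),grasp("aitch",14,0,27)],vmax=18)
E
```

```text
[-0.79563441 -2.88501172 -1.25070411] [-0.04179292 -0.09630111  0.15395756] [-0.78  0.58  0.84  2.   -0.89  0.68 -0.23]
aitch 0.76 [  -2.5 -127.9    0. ]
stub 0.96 [  1.2 -38.8   0. ]
{"linear": [[0.0, 0.0, 0.053], [0.0, 0.0, 0.053], [0.0, 0.0, 0.053], [0.0, 0.0, 0.053], [0.0, 0.0, 0.053], [0.0, 0.0, 0.053], [-0.0, -0.0, 0.05]], "twist": [[-0.0, 0.0, -0.0], [-0.0, 0.0, -0.0], [-0.0, 0.0, -0.0], [-0.0, 0.0, -0.0], [-0.0, 0.0, -0.0], [-0.0, 0.0, -0.0], [0.0, 0.0, 0.0]]}
```

drive_tool(linear=[[0,0,0.053],[0,0,0.053],[0,0,0.053],[0,0,0.053],[0,0,0.053],[0,0,0.053],[0,0,0.05],[0,0,0],[0,0,0]], twist=[[0,0,0],[0,0,0],[0,0,0],[0,0,0],[0,0,0],[0,0,0],[0,0,0],[0,0,0],[0,0,0]])

```text
time: 25.6
tool_pos: [673.2, 126.8, 107.9]
tcp_rot: [-0.008, 0.927, 0.353, 0.124]
force: [1.1, 0.3, 1.3]
gripper_width: 56.2
finger_force: 0.0
```

```bash
python3 - <<'E'
from h import *
P,M=grasp("aitch",14,0,27);p,m=pose();print(M.T@(p-P),np.degrees(R.from_matrix(M.T@m).as_rotvec()),np.round(get_obs()["qpos"],2),get_obs()["force"])
E
```

```text
[-0.06449225 -0.11028242  0.01742069] [-0.00874758  0.00413199 -0.05082406] [-0.6   0.69  0.54  2.01 -1.01  0.47 -0.13] [1.1150873  0.32260573 1.32773453]
```

drive_tool(linear=[[0,0,0],[0,0,0],[0,0,0],[0,0,0],[0,0,0]], twist=[[0,0,0],[0,0,0],[0,0,0],[0,0,0],[0,0,0]], fingers=0, grip_force=50)

```text
time: 26.1
tool_pos: [672.9, 126.7, 107.9]
tcp_rot: [-0.008, 0.927, 0.353, 0.125]
force: [-3.9, 2.0, 6.8]
gripper_width: 35.7
finger_force: 50.0
```

```bash
python3 - <<'E'
import cv2
cv2.imwrite("pics/tote.png",cv2.resize(cv2.imread("pics/top0.png")[180:300,290:420],None,fx=5,fy=5,interpolation=2))
from h import *
p,m=pose();print(get_obs()["force"]);o,T,_=F()
plan([(p+T[:,2]*60,m),(p+T[:,2]*60+[0,0,110],m)],vmax=20)
E
```

```text
[-3.91595888  1.98118894  6.80103944]
{"linear": [[-0.012, -0.0, -0.049], [-0.012, -0.0, -0.049], [-0.012, -0.0, -0.049], [-0.012, -0.0, -0.049], [0.014, 0.004, -0.059], [0.014, 0.004, -0.059], [0.014, 0.004, -0.059], [0.014, 0.004, -0.059], [0.014, 0.004, -0.059], [0.014, 0.004, -0.059]], "twist": [[-0.0, 0.0, -0.0], [-0.0, 0.0, -0.0], [-0.0, 0.0, -0.0], [-0.0, 0.0, -0.0], [0.0, 0.0, 0.0], [0.0, 0.0, 0.0], [0.0, 0.0, 0.0], [0.0, 0.0, 0.0], [0.0, 0.0, 0.0], [0.0, 0.0, 0.0]]}
```

View pics/tote.png

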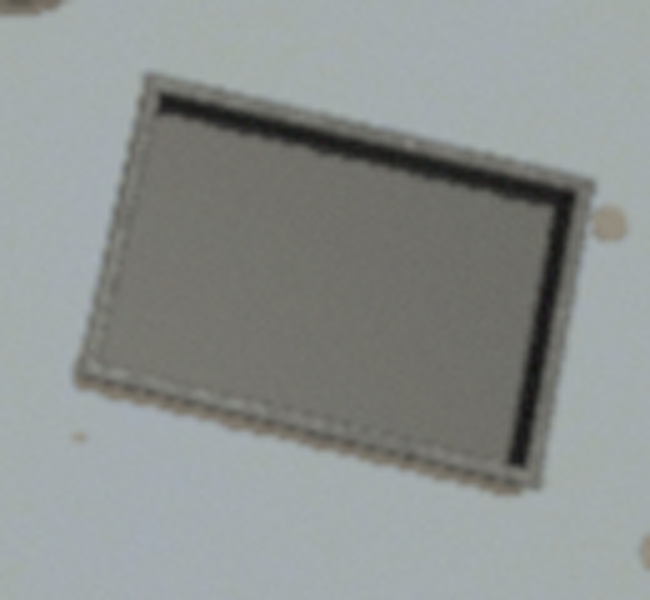

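Tote rim corners in the top image are at crop (148,72), (592,183), (540,487) and (80,375). I use these to fit it, then lift H and plan the placing.

drive_tool(linear=[[-0.012,0,-0.049],[-0.012,0,-0.049],[-0.012,0,-0.049],[-0.012,0,-0.049],[0.014,0.004,-0.059],[0.014,0.004,-0.059],[0.014,0.004,-0.059],[0.014,0.004,-0.059],[0.014,0.004,-0.059],[0.014,0.004,-0.059]], twist=[[0,0,0],[0,0,0],[0,0,0],[0,0,0],[0,0,0],[0,0,0],[0,0,0],[0,0,0],[0,0,0],[0,0,0]])

```text
time: 27.1
tool_pos: [647.6, 110.5, 271.9]
tcp_rot: [-0.008, 0.927, 0.353, 0.124]
force: [0.5, -0.3, -4.4]
gripper_width: 35.6
finger_force: 50.0
```

```bash
cat >> h.py <<'E'
def place(n,pg,mg,ty,up,off=0.,tx=0.):
    """pg,mg: tool pose at the grip; off: casting-frame x... ; up: underside above tote floor"""
    o,T,j=F();x,y,a=j[n];C=R.from_rotvec(T[:,2]*a).as_matrix()@T;c=tw((x,y,0))
    X,Y,f=j["tote"];Z=R.from_euler('z',f);b=np.array([X,Y,0])+Z.apply([tx,ty,5+up])
    return b+Z.apply(C.T@(np.array(pg)-c)),Z.as_matrix()@C.T@np.array(mg)
E
python3 - <<'E'
from h import *
from scipy.optimize import least_squares
s=snapshot("top");j=json.load(open("fit.json"))
P=[atz(s,(290+a/5,180+b/5),60)[:2] for a,b in((148,72),(592,183),(540,487),(80,375))]
def g(v):
    c,sn=np.cos(v[2]),np.sin(v[2]);o=[]
    for p in P:
        d=p-v[:2];o+=list(np.abs([c*d[0]+sn*d[1],-sn*d[0]+c*d[1]])-np.array([111,161]))
    return o
t=least_squares(g,[502,-253,-.24]);print(t.x,np.degrees(t.x[2]),np.round(t.fun,1));j["tote"]=list(t.x)
q=[-0.008,0.927,0.353,0.125]
P0,M0=grasp("aitch",14,0,27);j["g_aitch"]=[[672.9,126.7,107.9],M0.tolist()];json.dump(j,open("fit.json","w"))
ob=get_obs();print(pose()[0],ob["gripper_width"],ob["force"])
p,m=pose();A,M=place("aitch",*j["g_aitch"],-68,150);print(A,place("aitch",*j["g_aitch"],-68,0)[0])
plan([(A,M)],vmax=25,wmax=5)
E
```

```text
[ 5.04765954e+02 -2.62510727e+02 -2.28177603e-01] -13.073613655538622 [-0.4 -1.  -3.8 -2.5 -2.7 -0.9 -1.4 -2.4]
[649.05396044 110.22457236 274.73831536] 35.726736952837896 [ 1.67942237 -0.49887051 -1.65127988]
[ 486.49877427 -327.84519322  171.5256547 ] [ 486.49877427 -327.84519322   21.5256547 ]
{"linear": [[-0.071, 0.036, 0.003], [-0.069, 0.039, 0.004], [-0.067, 0.042, 0.006], [-0.065, 0.046, 0.007], [-0.063, 0.049, 0.009], [-0.06, 0.052, 0.01], [-0.057, 0.055, 0.011], [-0.054, 0.057, 0.013], [-0.051, 0.06, 0.014], [-0.048, 0.062, 0.015]], "twist": [[0.0023, -0.0154, 0.0304], [0.0023, -0.0154, 0.0304], [0.0023, -0.0154, 0.0304], [0.0023, -0.0154, 0.0304], [0.0023, -0.0154, 0.0304], [0.0023, -0.0154, 0.0304], [0.0023, -0.0154, 0.0304], [0.0023, -0.0154, 0.0304], [0.0023, -0.0154, 0.0304], [0.0023, -0.0154, 0.0304]]}
{"linear": [[-0.044, 0.064, 0.015], [-0.041, 0.067, 0.016], [-0.037, 0.068, 0.017], [-0.034, 0.07, 0.018], [-0.03, 0.072, 0.018], [-0.026, 0.073, 0.019], [-0.022, 0.074, 0.019], [-0.018, 0.075, 0.019], [-0.014, 0.076, 0.019], [-0.01, 0.077, 0.019]], "twist": [[0.0023, -0.0154, 0.0304], [0.0023, -0.0154, 0.0304], [0.0023, -0.0154, 0.0304], [0.0023, -0.0154, 0.0304], [0.0023, -0.0154, 0.0304], [0.0023, -0.0154, 0.0304], [0.0023, -0.0154, 0.0304], [0.0023, -0.0154, 0.0304], [0.0023, -0.0154, 0.0304], [0.0023, -0.0154, 0.0304]]}
```

drive_tool(linear=[[-0.071,0.036,0.003],[-0.069,0.039,0.004],[-0.067,0.042,0.006],[-0.065,0.046,0.007],[-0.063,0.049,0.009],[-0.06,0.052,0.01],[-0.057,0.055,0.011],[-0.054,0.057,0.013],[-0.051,0.06,0.014],[-0.048,0.062,0.015]], twist=[[0.0023,-0.0154,0.0304],[0.0023,-0.0154,0.0304],[0.0023,-0.0154,0.0304],[0.0023,-0.0154,0.0304],[0.0023,-0.0154,0.0304],[0.0023,-0.0154,0.0304],[0.0023,-0.0154,0.0304],[0.0023,-0.0154,0.0304],[0.0023,-0.0154,0.0304],[0.0023,-0.0154,0.0304]])

```text
time: 28.15
tool_pos: [566.6, -110.4, 218.6]
tcp_rot: [-0.011, 0.992, 0.123, 0.0]
force: [-0.2, 0.2, -4.3]
gripper_width: 36.1
finger_force: 50.0
```

drive_tool(linear=[[-0.044,0.064,0.015],[-0.041,0.067,0.016],[-0.037,0.068,0.017],[-0.034,0.07,0.018],[-0.03,0.072,0.018],[-0.026,0.073,0.019],[-0.022,0.074,0.019],[-0.018,0.075,0.019],[-0.014,0.076,0.019],[-0.01,0.077,0.019]], twist=[[0.0023,-0.0154,0.0304],[0.0023,-0.0154,0.0304],[0.0023,-0.0154,0.0304],[0.0023,-0.0154,0.0304],[0.0023,-0.0154,0.0304],[0.0023,-0.0154,0.0304],[0.0023,-0.0154,0.0304],[0.0023,-0.0154,0.0304],[0.0023,-0.0154,0.0304],[0.0023,-0.0154,0.0304]])

```text
time: 29.15
tool_pos: [484.9, -328.9, 167.3]
tcp_rot: [-0.014, 0.986, -0.114, -0.123]
force: [0.8, -0.4, -3.9]
gripper_width: 35.8
finger_force: 50.0
```

```bash
python3 - <<'E'
from h import *
_,_,j=F();p,m=pose();s=snapshot("wrist");A,M=place("aitch",*j["g_aitch"],-68,150);p,m=pose();print(M.T@(p-A),np.degrees(R.from_matrix(M.T@m).as_rotvec()),np.round(get_obs()["qpos"],2))
B=place("aitch",*j["g_aitch"],-68,3)
t=tip_of("wrist","tote")[:1];print([(l["score"],atz(s,np.array(l["location"])*[560,420],0)) for l in t])
plan([place("aitch",*j["g_aitch"],-68,145),B],vmax=17,wmax=3)
E
```

```text
[-1.0850501   5.44441993  5.07752593] [-0.14669805 -0.34928475  0.52341779] [-0.11  0.85  1.05  1.85 -0.64  1.12 -0.61]
[(0.95, array([ 507.1720792 , -263.36955795,    0.        ]))]
{"linear": [[0.007, -0.013, 0.0], [0.013, 0.0, 0.051], [0.013, 0.0, 0.051], [0.013, 0.0, 0.051], [0.013, 0.0, 0.051], [0.013, 0.0, 0.051], [0.013, 0.0, 0.051], [0.013, 0.0, 0.051], [0.013, 0.0, 0.051], [0.013, 0.0, 0.051]], "twist": [[0.0012, 0.0031, -0.0039], [0.0, 0.0, 0.0], [0.0, 0.0, 0.0], [0.0, 0.0, 0.0], [0.0, 0.0, 0.0], [0.0, 0.0, 0.0], [0.0, 0.0, 0.0], [0.0, 0.0, 0.0], [0.0, 0.0, 0.0], [0.0, 0.0, 0.0]]}
```

drive_tool(linear=[[0.007,-0.013,0],[0.013,0,0.051],[0.013,0,0.051],[0.013,0,0.051],[0.013,0,0.051],[0.013,0,0.051],[0.013,0,0.051],[0.013,0,0.051],[0.013,0,0.051],[0,0,0]], twist=[[0.0012,0.0031,-0.0039],[0,0,0],[0,0,0],[0,0,0],[0,0,0],[0,0,0],[0,0,0],[0,0,0],[0,0,0],[0,0,0]])

```text
time: 30.25
tool_pos: [488.9, -322.8, 38.8]
tcp_rot: [-0.016, 0.986, -0.109, -0.121]
force: [-0.2, 0.2, -4.2]
gripper_width: 35.7
finger_force: 50.0
```

```bash
python3 - <<'E'
from h import *
_,_,j=F();A,M=place("aitch",*j["g_aitch"],-68,0);p,m=pose();print(p-A,np.degrees(R.from_matrix(M.T@m).as_rotvec()),get_obs()["force"])
plan([place("aitch",*j["g_aitch"],-68,1)],vmax=8,wmax=3)
E
```

```text
[ 2.39791643  5.05600654 17.29045762] [ 0.13264917 -0.02970918 -0.44240254] [-0.172261    0.20107759 -4.19288932]
{"linear": [[0.003, 0.006, 0.018], [0.003, 0.006, 0.018], [0.003, 0.006, 0.018]], "twist": [[-0.0005, 0.0001, 0.0016], [-0.0005, 0.0001, 0.0016], [-0.0005, 0.0001, 0.0016]]}
```

drive_tool(linear=[[0.004,0.003,0.018],[0.004,0.003,0.018],[0.004,0.003,0.018],[0,0,0],[0,0,0]], twist=[[0,0,0.001],[0,0,0.001],[0,0,0.001],[0,0,0],[0,0,0]])

```text
time: 30.75
tool_pos: [488.6, -326.1, 24.6]
tcp_rot: [-0.015, 0.986, -0.112, -0.12]
force: [-0.4, 0.5, -4.9]
gripper_width: 35.8
finger_force: 50.0
```

```bash
python3 - <<'E'
from h import *
_,_,j=F();A,M=place("aitch",*j["g_aitch"],-68,0);p,m=pose();print(p-A,np.degrees(R.from_matrix(M.T@m).as_rotvec()),get_obs()["force"])
E
```

```text
[2.11594294 1.72083093 3.06400428] [ 0.07709593  0.12889429 -0.15420707] [-0.40753961  0.46804077 -4.86365781]
```

drive_tool(linear=[[0.002,0,0.006],[0.002,0,0.006],[0,0,0],[0,0,0]], twist=[[0,0,0],[0,0,0],[0,0,0],[0,0,0]])

```text
time: 31.15
tool_pos: [489.1, -326.2, 21.1]
tcp_rot: [-0.015, 0.986, -0.112, -0.12]
force: [0.1, 0.3, 2.5]
gripper_width: 35.6
finger_force: 50.0
```

On the floor. I release and retreat, and plan the approach to T.

drive_tool(linear=[[0,0,0],[0,0,0],[0,0,0],[0,0,0],[0,0,-0.04],[0,0,-0.1],[0,0,-0.15],[0,0,-0.15],[0,0,-0.15],[0,0,0]], twist=[[0,0,0],[0,0,0],[0,0,0],[0,0,0],[0,0,0],[0,0,0],[0,0,0],[0,0,0],[0,0,0],[0,0,0]], fingers=0.6)

```text
time: 32.15
tool_pos: [532.6, -338.6, 198.9]
tcp_rot: [-0.012, 0.987, -0.112, -0.116]
force: [-0.4, -0.3, 0.3]
gripper_width: 55.9
finger_force: 0.0
```

```bash
python3 - <<'E'
from h import *
p,m=pose();print(p,np.round(get_obs()["qpos"],2));P,M=grasp("tee",14,3,27,130)
print(P)
W=TR(0,90)
plan([([590,40,290],W),(P,M)],vmax=27,wmax=5.5)
E
```

```text
[ 532.56890055 -338.5766669   198.91420675] [-0.12  0.85  1.05  1.72 -0.62  1.22 -0.66]
[506.37439444 329.97891517 235.77891971]
{"linear": [[-0.011, -0.085, -0.018], [-0.006, -0.085, -0.019], [-0.001, -0.085, -0.02], [0.004, -0.085, -0.02], [0.008, -0.085, -0.021], [0.013, -0.084, -0.021], [0.018, -0.083, -0.021], [0.023, -0.082, -0.021], [0.027, -0.08, -0.022], [0.032, -0.079, -0.022]], "twist": [[-0.0039, 0.0094, -0.034], [-0.0039, 0.0094, -0.034], [-0.0039, 0.0094, -0.034], [-0.0039, 0.0094, -0.034], [-0.0039, 0.0094, -0.034], [-0.0039, 0.0094, -0.034], [-0.0039, 0.0094, -0.034], [-0.0039, 0.0094, -0.034], [-0.0039, 0.0094, -0.034], [-0.0039, 0.0094, -0.034]]}
{"linear": [[0.036, -0.077, -0.022], [0.041, -0.074, -0.021], [0.045, -0.072, -0.021], [0.049, -0.069, -0.021], [0.053, -0.066, -0.021], [0.025, -0.08, 0.015], [0.025, -0.08, 0.015], [0.026, -0.08, 0.016], [0.026, -0.08, 0.016], [0.026, -0.079, 0.016]], "twist": [[-0.0039, 0.0094, -0.034], [-0.0039, 0.0094, -0.034], [-0.0039, 0.0094, -0.034], [-0.0039, 0.0094, -0.034], [-0.0039, 0.0094, -0.034], [-0.0022, 0.0129, -0.0057], [-0.0022, 0.0129, -0.0057], [-0.0022, 0.0129, -0.0057], [-0.0022, 0.0129, -0.0057], [-0.0022, 0.0129, -0.0057]]}
{"linear": [[0.027, -0.079, 0.016], [0.027, -0.079, 0.017], [0.027, -0.079, 0.017], [0.028, -0.079, 0.017], [0.028, -0.078, 0.017], [0.029, -0.078, 0.018], [0.029, -0.078, 0.018]], "twist": [[-0.0022, 0.0129, -0.0057], [-0.0022, 0.0129, -0.0057], [-0.0022, 0.0129, -0.0057], [-0.0022, 0.0129, -0.0057], [-0.0022, 0.0129, -0.0057], [-0.0022, 0.0129, -0.0057], [-0.0022, 0.0129, -0.0057]]}
```

drive_tool(linear=[[-0.011,-0.085,-0.018],[-0.006,-0.085,-0.019],[-0.001,-0.085,-0.02],[0.004,-0.085,-0.02],[0.008,-0.085,-0.021],[0.013,-0.084,-0.021],[0.018,-0.083,-0.021],[0.023,-0.082,-0.021],[0.027,-0.08,-0.022],[0.032,-0.079,-0.022]], twist=[[-0.0039,0.0094,-0.034],[-0.0039,0.0094,-0.034],[-0.0039,0.0094,-0.034],[-0.0039,0.0094,-0.034],[-0.0039,0.0094,-0.034],[-0.0039,0.0094,-0.034],[-0.0039,0.0094,-0.034],[-0.0039,0.0094,-0.034],[-0.0039,0.0094,-0.034],[-0.0039,0.0094,-0.034]])

```text
time: 33.15
tool_pos: [568.8, -82.7, 255.1]
tcp_rot: [-0.008, 0.987, 0.156, -0.043]
force: [0.4, 0.7, -0.4]
gripper_width: 55.6
finger_force: 0.0
```

drive_tool(linear=[[0.036,-0.077,-0.022],[0.041,-0.074,-0.021],[0.045,-0.072,-0.021],[0.049,-0.069,-0.021],[0.053,-0.066,-0.021],[0.025,-0.08,0.015],[0.025,-0.08,0.015],[0.026,-0.08,0.016],[0.026,-0.08,0.016],[0.026,-0.079,0.016]], twist=[[-0.0039,0.0094,-0.034],[-0.0039,0.0094,-0.034],[-0.0039,0.0094,-0.034],[-0.0039,0.0094,-0.034],[-0.0039,0.0094,-0.034],[-0.0022,0.0129,-0.0057],[-0.0022,0.0129,-0.0057],[-0.0022,0.0129,-0.0057],[-0.0022,0.0129,-0.0057],[-0.0022,0.0129,-0.0057]])

```text
time: 34.15
tool_pos: [553.2, 163.9, 264.0]
tcp_rot: [-0.01, 0.951, 0.306, 0.049]
force: [-0.6, -0.3, -0.0]
gripper_width: 56.0
finger_force: 0.0
```

drive_tool(linear=[[0.027,-0.079,0.016],[0.027,-0.079,0.017],[0.027,-0.079,0.017],[0.028,-0.079,0.017],[0.028,-0.078,0.017],[0.029,-0.078,0.018],[0.029,-0.078,0.018],[0,0,0],[0,0,0]], twist=[[-0.0022,0.0129,-0.0057],[-0.0022,0.0129,-0.0057],[-0.0022,0.0129,-0.0057],[-0.0022,0.0129,-0.0057],[-0.0022,0.0129,-0.0057],[-0.0022,0.0129,-0.0057],[-0.0022,0.0129,-0.0057],[0,0,0],[0,0,0]])

```text
time: 35.05
tool_pos: [504.9, 332.4, 233.7]
tcp_rot: [-0.019, 0.935, 0.334, 0.119]
force: [0.2, 0.0, -0.4]
gripper_width: 56.2
finger_force: 0.0
```

```bash
python3 - <<'E'
from h import *
s=snapshot("wrist");cv2.imwrite("pics/w6.png",s["frame"]);o,T,j=F()
P,M=grasp("tee",14,3,27,130);p,m=pose();print(M.T@(p-P),np.degrees(R.from_matrix(M.T@m).as_rotvec()),np.round(get_obs()["qpos"],2))
for n in("tee","bar"):
  for l in tip_of("wrist",n)[:2]:
    u=np.array(l["location"])*[560,420];oo,d=ray(s,u);a=T.T@(oo-o);b=T.T@d;print(n,round(l["score"],2),np.round(a-b*a[2]/b[2],1))
f=s["frame"].copy();x,y,a=j["tee"]
c=[(60,29),(60,-29),(26,-29),(26,-19),(-60,-19),(-60,19),(26,19),(26,29)]
pt=np.array([proj(s,tw((x+np.cos(a)*u-np.sin(a)*v,y+np.sin(a)*u+np.cos(a)*v,44))) for u,v in c])
cv2.polylines(f,[np.round(pt*16).astype(np.int32)],True,(0,0,255),1,shift=4);cv2.imwrite("pics/w6o.png",f)
plan([grasp("tee",14,3,27,30)],vmax=18)
E
```

```text
[ 0.00750034 -2.04244503  1.7253933 ] [ 0.47607607 -0.19690348  0.29795237] [-1.33  0.51  0.93  2.09 -0.75  0.6  -0.8 ]
tee 0.62 [ -3.3 135.2   0. ]
bar 0.81 [-2.8 45.9  0. ]
{"linear": [[0.0, 0.001, 0.055], [0.0, 0.001, 0.055], [0.0, 0.001, 0.055], [0.0, 0.001, 0.055], [-0.0, 0.001, 0.055], [-0.0, 0.001, 0.055]], "twist": [[-0.0009, 0.0003, -0.0007], [-0.0009, 0.0003, -0.0007], [-0.0009, 0.0003, -0.0007], [-0.0009, 0.0003, -0.0007], [-0.0009, 0.0003, -0.0007], [-0.0009, 0.0003, -0.0007]]}
```

View pics/w6o.png

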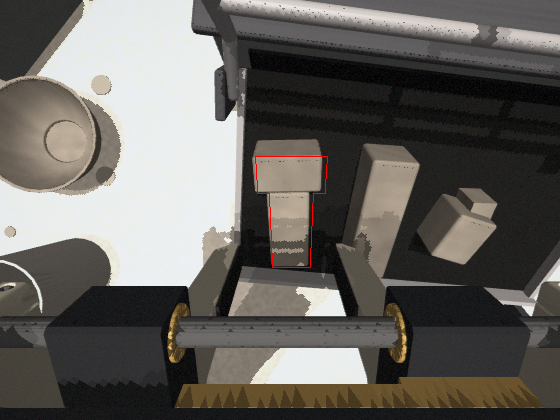

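The overlay matches T within about 3 px (T is slightly to +y). I shift by 2.5 mm and descend.

```bash
python3 - <<'E'
from h import *
j=json.load(open("fit.json"));j["tee"][1]+=2.5;json.dump(j,open("fit.json","w"))
plan([grasp("tee",14,3,27,60),grasp("tee",14,3,27,0)],vmax=15)
E
```

```text
{"linear": [[0.0, -0.0, 0.046], [0.0, -0.0, 0.046], [0.0, -0.0, 0.046], [0.0, -0.001, 0.046], [0.0, -0.001, 0.046], [0.0, -0.0, 0.04], [0.0, -0.0, 0.04], [0.0, -0.0, 0.04], [0.0, -0.0, 0.04], [0.0, -0.0, 0.04]], "twist": [[-0.001, 0.0004, -0.0008], [-0.001, 0.0004, -0.0008], [-0.001, 0.0004, -0.0008], [-0.001, 0.0004, -0.0008], [-0.001, 0.0004, -0.0008], [0.0, 0.0, 0.0], [0.0, 0.0, 0.0], [0.0, 0.0, 0.0], [0.0, 0.0, 0.0], [0.0, 0.0, 0.0]]}
```

drive_tool(linear=[[0,0,0.046],[0,0,0.046],[0,0,0.046],[0,0,0.046],[0,0,0.046],[0,0,0.04],[0,0,0.04],[0,0,0.04],[0,0,0],[0,0,0]], twist=[[-0.001,0,-0.001],[-0.001,0,-0.001],[-0.001,0,-0.001],[-0.001,0,-0.001],[-0.001,0,0],[0,0,0],[0,0,0],[0,0,0],[0,0,0],[0,0,0]])

```text
time: 36.2
tool_pos: [528.3, 343.3, 132.1]
tcp_rot: [-0.015, 0.934, 0.335, 0.121]
force: [-0.6, -0.1, 0.3]
gripper_width: 55.8
finger_force: 0.0
```

```bash
python3 - <<'E'
from h import *
P,M=grasp("tee",14,3,27);p,m=pose();print(M.T@(p-P),np.degrees(R.from_matrix(M.T@m).as_rotvec()),np.round(get_obs()["qpos"],2),get_obs()["force"])
plan([(P,M)],vmax=12)
E
```

```text
[ -0.4162093    0.4014482  -23.18857773] [ 0.02261842 -0.19421326 -0.01260343] [-1.13  0.63  0.66  2.12 -0.96  0.41 -0.62] [-0.64474836 -0.11112332  0.29784704]
{"linear": [[0.001, -0.001, 0.039], [0.001, -0.001, 0.039]], "twist": [[-0.0001, 0.0011, 0.0001], [-0.0001, 0.0011, 0.0001]]}
```

drive_tool(linear=[[0,0,0.039],[0,0,0.039],[0,0,0],[0,0,0]], twist=[[0,0,0],[0,0,0],[0,0,0],[0,0,0]])

```text
time: 36.6
tool_pos: [533.1, 346.5, 109.8]
tcp_rot: [-0.015, 0.934, 0.336, 0.121]
force: [0.0, -0.1, -0.8]
gripper_width: 55.6
finger_force: 0.0
```

drive_tool(linear=[[0,0,0],[0,0,0],[0,0,0],[0,0,0],[0,0,0]], twist=[[0,0,0],[0,0,0],[0,0,0],[0,0,0],[0,0,0]], fingers=0)

```text
time: 37.1
tool_pos: [533.0, 346.7, 109.6]
tcp_rot: [-0.015, 0.934, 0.336, 0.121]
force: [-2.4, -0.6, 6.2]
gripper_width: 37.7
finger_force: 49.9
```

```bash
python3 - <<'E'
from h import *
P,M=grasp("tee",14,3,27);p,m=pose();print(M.T@(p-P),np.degrees(R.from_matrix(M.T@m).as_rotvec()),np.round(get_obs()["qpos"],2),get_obs()["force"])
o,T,j=F();j["g_tee"]=[p.tolist(),m.tolist()];json.dump(j,open("fit.json","w"))
A,Mp=place("tee",*j["g_tee"],68,170)
a=p+T[:,2]*50;b=a+[0,0,110];print(b,A)
plan([(a,m),(b,m)],vmax=20);print("--")
plan([(b,m),([585,60,290],TR(0,90)),(A,Mp)],o={"tool_pos":b,"tcp_rot":get_obs()["tcp_rot"]},vmax=26,wmax=5)
E
```

```text
[-0.18321548 -0.5700376   0.05475531] [ 0.04279016 -0.14744555 -0.10505063] [-1.07  0.65  0.57  2.12 -0.99  0.35 -0.6 ] [-2.39356569 -0.5694016   6.22923386]
[513.33216605 333.84796063 263.7585666 ] [ 520.42069175 -195.75144995  191.31794201]
{"linear": [[-0.014, -0.0, -0.054], [-0.014, -0.0, -0.054], [-0.014, -0.0, -0.054], [0.014, 0.003, -0.059], [0.014, 0.003, -0.059], [0.014, 0.003, -0.059], [0.014, 0.003, -0.059], [0.014, 0.003, -0.059], [0.014, 0.003, -0.059]], "twist": [[-0.0, 0.0, 0.0], [-0.0, 0.0, 0.0], [-0.0, 0.0, 0.0], [0.0, 0.0, 0.0], [0.0, 0.0, 0.0], [0.0, 0.0, 0.0], [0.0, 0.0, 0.0], [0.0, 0.0, 0.0], [0.0, 0.0, 0.0]]}
--
{"linear": [[0.0, 0.0, 0.0], [-0.034, 0.078, -0.012], [-0.033, 0.079, -0.012], [-0.033, 0.079, -0.011], [-0.032, 0.079, -0.011], [-0.032, 0.079, -0.01], [-0.031, 0.08, -0.01], [-0.03, 0.08, -0.01], [-0.03, 0.08, -0.009], [-0.029, 0.081, -0.009]], "twist": [[-0.0, 0.0, 0.0], [0.0024, -0.014, 0.0064], [0.0024, -0.014, 0.0064], [0.0024, -0.014, 0.0064], [0.0024, -0.014, 0.0064], [0.0024, -0.014, 0.0064], [0.0024, -0.014, 0.0064], [0.0024, -0.014, 0.0064], [0.0024, -0.014, 0.0064], [0.0024, -0.014, 0.0064]]}
{"linear": [[-0.029, 0.081, -0.009], [-0.028, 0.081, -0.008], [-0.059, 0.054, 0.03], [-0.054, 0.058, 0.031], [-0.049, 0.063, 0.031], [-0.044, 0.066, 0.032], [-0.038, 0.069, 0.032], [-0.032, 0.072, 0.032], [-0.026, 0.075, 0.032], [-0.02, 0.077, 0.032]], "twist": [[0.0024, -0.014, 0.0064], [0.0024, -0.014, 0.0064], [0.0058, -0.0135, 0.0465], [0.0058, -0.0135, 0.0465], [0.0058, -0.0135, 0.0465], [0.0058, -0.0135, 0.0465], [0.0058, -0.0135, 0.0465], [0.0058, -0.0135, 0.0465], [0.0058, -0.0135, 0.0465], [0.0058, -0.0135, 0.0465]]}
{"linear": [[-0.014, 0.078, 0.031], [-0.007, 0.079, 0.031], [-0.001, 0.08, 0.03]], "twist": [[0.0058, -0.0135, 0.0465], [0.0058, -0.0135, 0.0465], [0.0058, -0.0135, 0.0465]]}
```

T gripped at 37.7 mm. I lift it and carry it over.

drive_tool(linear=[[-0.014,0,-0.054],[-0.014,0,-0.054],[-0.014,0,-0.054],[0.014,0.003,-0.059],[0.014,0.003,-0.059],[0.014,0.003,-0.059],[0.014,0.003,-0.059],[0.014,0.003,-0.059],[0.014,0.003,-0.059],[0,0,0]], twist=[[0,0,0],[0,0,0],[0,0,0],[0,0,0],[0,0,0],[0,0,0],[0,0,0],[0,0,0],[0,0,0],[0,0,0]])

```text
time: 38.1
tool_pos: [512.5, 334.0, 264.0]
tcp_rot: [-0.015, 0.934, 0.336, 0.122]
force: [-1.0, -0.1, -4.4]
gripper_width: 37.7
finger_force: 49.9
```

drive_tool(linear=[[-0.034,0.078,-0.012],[-0.033,0.079,-0.012],[-0.033,0.079,-0.011],[-0.032,0.079,-0.011],[-0.032,0.079,-0.01],[-0.031,0.08,-0.01],[-0.03,0.08,-0.01],[-0.03,0.08,-0.009],[-0.029,0.081,-0.009],[-0.029,0.081,-0.009]], twist=[[0.0024,-0.014,0.0064],[0.0024,-0.014,0.0064],[0.0024,-0.014,0.0064],[0.0024,-0.014,0.0064],[0.0024,-0.014,0.0064],[0.0024,-0.014,0.0064],[0.0024,-0.014,0.0064],[0.0024,-0.014,0.0064],[0.0024,-0.014,0.0064],[0.0024,-0.014,0.0064]])

```text
time: 39.1
tool_pos: [576.7, 83.9, 285.3]
tcp_rot: [-0.002, 0.957, 0.291, 0.009]
force: [-0.0, -0.4, -4.0]
gripper_width: 38.0
finger_force: 49.9
```

drive_tool(linear=[[-0.028,0.081,-0.008],[-0.059,0.054,0.03],[-0.054,0.058,0.031],[-0.049,0.063,0.031],[-0.044,0.066,0.032],[-0.038,0.069,0.032],[-0.032,0.072,0.032],[-0.026,0.075,0.032],[-0.02,0.077,0.032]], twist=[[0.0024,-0.014,0.0064],[0.0058,-0.0135,0.0465],[0.0058,-0.0135,0.0465],[0.0058,-0.0135,0.0465],[0.0058,-0.0135,0.0465],[0.0058,-0.0135,0.0465],[0.0058,-0.0135,0.0465],[0.0058,-0.0135,0.0465],[0.0058,-0.0135,0.0465]])

```text
time: 40.0
tool_pos: [535.8, -126.5, 214.9]
tcp_rot: [-0.011, 0.996, -0.004, -0.092]
force: [0.5, 0.8, -3.5]
gripper_width: 37.7
finger_force: 49.9
```

```bash
python3 - <<'E'
from h import *
_,_,j=F();p,m=pose();A,M=place("tee",*j["g_tee"],68,140);print(p-A,get_obs()["gripper_width"],np.round(get_obs()["qpos"],2))
s=snapshot("wrist")
for n in("aitch","tee"):
  l=tip_of("wrist",n)[:1]
  if l:print(n,l[0]["score"],atz(s,np.array(l[0]["location"])*[560,420],5))
plan([(A,M)],vmax=20,wmax=4)
E
```

```text
[15.42441675 69.27658971 53.58584797] 37.707746532844006 [-0.5   0.71  1.05  1.92 -0.61  1.11 -0.74]
aitch 0.59 [ 492.07508771 -326.63801639    5.        ]
tee 0.92 [ 395.71706812 -120.26837734    5.        ]
{"linear": [[-0.003, 0.046, 0.036], [-0.001, 0.047, 0.036], [0.002, 0.047, 0.036], [0.004, 0.047, 0.035], [0.007, 0.047, 0.035]], "twist": [[0.0035, -0.0077, 0.0273], [0.0035, -0.0077, 0.0273], [0.0035, -0.0077, 0.0273], [0.0035, -0.0077, 0.0273], [0.0035, -0.0077, 0.0273]]}
```

drive_tool(linear=[[-0.003,0.046,0.036],[-0.001,0.047,0.036],[0.002,0.047,0.036],[0.004,0.047,0.035],[0.007,0.047,0.035],[0,0,0],[0,0,0]], twist=[[0.0035,-0.0077,0.0273],[0.0035,-0.0077,0.0273],[0.0035,-0.0077,0.0273],[0.0035,-0.0077,0.0273],[0.0035,-0.0077,0.0273],[0,0,0],[0,0,0]])

```text
time: 40.85
tool_pos: [521.6, -193.8, 162.4]
tcp_rot: [-0.015, 0.986, -0.11, -0.122]
force: [0.3, -0.4, -3.8]
gripper_width: 37.6
finger_force: 49.9
```

```bash
python3 - <<'E'
from h import *
_,_,j=F();p,m=pose();A,M=place("tee",*j["g_tee"],68,15);print(p-A,np.degrees(R.from_matrix(M.T@m).as_rotvec()))
plan([(A,M)],vmax=14,wmax=4)
E
```

```text
[  1.22502051   1.96219974 126.07048369] [ 0.00229881  0.0801911  -0.29956716]
{"linear": [[0.01, 0.001, 0.041], [0.01, 0.001, 0.041], [0.01, 0.001, 0.041], [0.01, 0.001, 0.041], [0.01, 0.001, 0.041], [0.01, 0.001, 0.041], [0.01, 0.001, 0.041], [0.01, 0.001, 0.041], [0.01, 0.001, 0.041], [0.01, 0.001, 0.041]], "twist": [[-0.0, -0.0001, 0.0003], [-0.0, -0.0001, 0.0003], [-0.0, -0.0001, 0.0003], [-0.0, -0.0001, 0.0003], [-0.0, -0.0001, 0.0003], [-0.0, -0.0001, 0.0003], [-0.0, -0.0001, 0.0003], [-0.0, -0.0001, 0.0003], [-0.0, -0.0001, 0.0003], [-0.0, -0.0001, 0.0003]]}
```

drive_tool(linear=[[0.01,0,0.041],[0.01,0,0.041],[0.01,0,0.041],[0.01,0,0.041],[0.01,0,0.041],[0.01,0,0.041],[0.01,0,0.041],[0.01,0,0.041],[0.01,0,0.041],[0.01,0,0.041]], twist=[[0,0,0],[0,0,0],[0,0,0],[0,0,0],[0,0,0],[0,0,0],[0,0,0],[0,0,0],[0,0,0],[0,0,0]])

```text
time: 41.85
tool_pos: [520.8, -194.4, 35.2]
tcp_rot: [-0.014, 0.986, -0.11, -0.121]
force: [-0.1, 0.2, -4.5]
gripper_width: 37.7
finger_force: 49.9
```

drive_tool(linear=[[0.004,0,0.018],[0.004,0,0.018],[0,0,0],[0,0,0]], twist=[[0,0,0],[0,0,0],[0,0,0],[0,0,0]])

```text
time: 42.25
tool_pos: [520.6, -194.4, 25.4]
tcp_rot: [-0.014, 0.986, -0.111, -0.121]
force: [-0.3, -0.5, -3.1]
gripper_width: 38.3
finger_force: 49.9
```

```bash
python3 - <<'E'
from h import *
_,_,j=F();p,m=pose();A,M=place("tee",*j["g_tee"],68,0);print(p-A,np.degrees(R.from_matrix(M.T@m).as_rotvec()),get_obs()["force"])
E
```

```text
[0.13253695 1.31323376 4.11764302] [-0.03371663  0.11902306 -0.17674069] [-0.26797607 -0.49846689 -3.09384583]
```

drive_tool(linear=[[0.002,0,0.007],[0.002,0,0.007],[0,0,0],[0,0,0]], twist=[[0,0,0],[0,0,0],[0,0,0],[0,0,0]])

```text
time: 42.65
tool_pos: [520.9, -194.3, 21.0]
tcp_rot: [-0.014, 0.986, -0.11, -0.121]
force: [1.3, 0.1, -1.5]
gripper_width: 37.8
finger_force: 49.9
```

drive_tool(linear=[[0.001,0,0.004],[0,0,0],[0,0,0]], twist=[[0,0,0],[0,0,0],[0,0,0]])

```text
time: 42.95
tool_pos: [520.9, -194.3, 20.9]
tcp_rot: [-0.015, 0.986, -0.11, -0.121]
force: [0.7, 2.1, 13.2]
gripper_width: 37.8
finger_force: 49.9
```

In contact with the floor. I release and back away.

drive_tool(linear=[[0,0,0],[0,0,0],[0,0,0],[0,0,0],[0,0,-0.04],[0,0,-0.1],[0,0,-0.15],[0,0,-0.15],[0,0,-0.15],[0,0,0]], twist=[[0,0,0],[0,0,0],[0,0,0],[0,0,0],[0,0,0],[0,0,0],[0,0,0],[0,0,0],[0,0,0],[0,0,0]], fingers=0.6)

```text
time: 43.95
tool_pos: [565.1, -206.4, 197.3]
tcp_rot: [-0.013, 0.987, -0.111, -0.117]
force: [0.3, -0.4, 0.7]
gripper_width: 55.8
finger_force: 0.0
```

```bash
python3 - <<'E'
from h import *
s=snapshot("side");f=s["frame"]
w=snapshot("wrist")["frame"]
cv2.imwrite("pics/end.png",np.hstack([cv2.resize(f[110:330,170:370],(400,440)),cv2.resize(w,(400,300))[np.r_[0:300,[299]*140]]]))
print(get_obs()["force"],get_obs()["joint_velocities"].round(3))
E
```

```text
[0.4795636  0.09336458 0.49968232] [ 0.006  0.032 -0.034  0.036 -0.007 -0.01   0.005]
```

View pics/end.png

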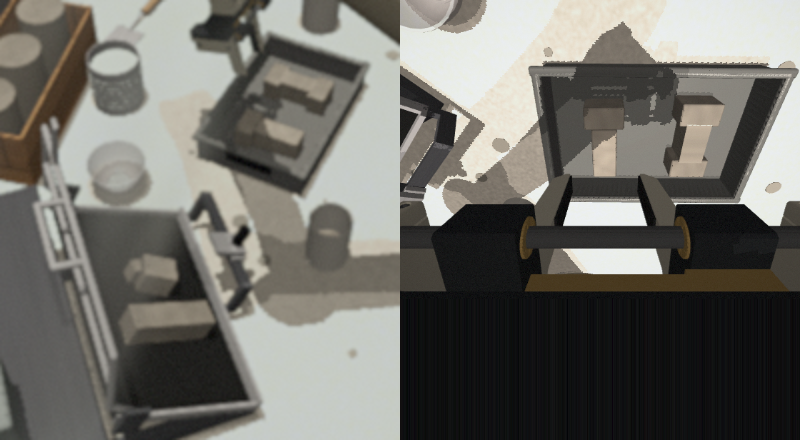

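T and H lie flat side by side in the tote (right view, at about (605,140) and (695,135)). The stub and bar are still in the tray, and the guard is up. I hand in.

```bash
python3 -c "
from bench import *
print(close_job())"
```

```text
the job is handed in; nothing more can be done
None
```

I slid the keeper to its stop, swung the guard up to about 1.89 rad, and set the T and H down flat side by side in the tote. The bar and stub stayed in the tray, and I handed the job in at about 44 s with no verdict returned.

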